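# Pull spent filter canisters and hang the bin

### The job

Using the yellow-handled pull hook, never the fingers, draw every spent canister (brown, red bail) out of its bore in the aluminium block by its wire bail and lower it, without dropping it, into the blue bin standing on the bench; leave the fresh white one where it is. Put the hook back in its fork, upright and with its flange down on the prongs, and, once all the spent ones are in the bin, hang the bin level and fully home on the cleat of the white board by the angled strip at its back. Leave the other things on the bench undisturbed.

Things in the scene. Friction and masses are not known exactly. Their poses are not given: they have to be found in the camera images.
- block: fixed aluminium block 160 (x) x 232 (y) x 120 mm tall; origin: centre of its underside. Six upright bores, 57 mm across, floor 8 mm above the bench, centred at x = +-36, y = 0 and +-72 mm in its frame
- spent1: spent brown canister: upright cylinder 46 mm across, 40 mm tall, 0.06-0.11 kg, with a stiff red wire bail (5 mm wire) on top: an arch in its own y-z plane, opening 21 mm wide; top bar 12 mm long, underside at z = 64, upper side at 69 mm. Hook it along its x, from either side. Origin: centre of underside. Stands in any bore; may be absent
- spent2: spent brown canister: upright cylinder 46 mm across, 40 mm tall, 0.06-0.11 kg, with a stiff red wire bail (5 mm wire) on top: an arch in its own y-z plane, opening 21 mm wide; top bar 12 mm long, underside at z = 64, upper side at 69 mm. Hook it along its x, from either side. Origin: centre of underside. Stands in any bore; may be absent
- spent3: spent brown canister: upright cylinder 46 mm across, 40 mm tall, 0.06-0.11 kg, with a stiff red wire bail (5 mm wire) on top: an arch in its own y-z plane, opening 21 mm wide; top bar 12 mm long, underside at z = 64, upper side at 69 mm. Hook it along its x, from either side. Origin: centre of underside. Stands in any bore; may be absent
- spent4: spent brown canister: upright cylinder 46 mm across, 40 mm tall, 0.06-0.11 kg, with a stiff red wire bail (5 mm wire) on top: an arch in its own y-z plane, opening 21 mm wide; top bar 12 mm long, underside at z = 64, upper side at 69 mm. Hook it along its x, from either side. Origin: centre of underside. Stands in any bore; may be absent
- fresh: fresh white canister: upright cylinder 46 mm across, 40 mm tall, 0.06-0.11 kg, with a stiff green wire bail (5 mm wire) on top: an arch in its own y-z plane, opening 21 mm wide; top bar 12 mm long, underside at z = 64, upper side at 69 mm. Hook it along its x, from either side. Origin: centre of underside. Stands in any bore, and must stay there
- hook: pull hook, 0.09 kg, upright in its fork. Origin: on the shank axis, level with the cross bar's centre line. Shank 6 mm thick, origin up to z = 85 mm; cross bar 5 mm thick, 13 mm along +x, its tip (x = 13) turned up to z = 10.5; flange 28 x 28 mm, z = 85 to 90
- hook_grip (a point): middle of the hook's yellow handle, where to grip it: 16 x 16 mm square (sides along the hook's x and y), z = 90 to 150 mm of the hook; this point at z = 122 mm on its axis; axes as the hook's
- rest: fixed fork, 138 mm tall; origin at bench level under the shank. Prong tops at z = 130 mm, 10 mm slot between them open to -x (post 28 mm off at +x), side lips 8 mm high, 34 mm apart in y. Hook in place: 45 mm above this origin, same axes, pointing +x. Lift it 15 mm, draw it out along -x; return it the opposite way
- bin: loose open blue bin, 0.35 kg, 150 (x) x 160 (y) x 60 mm tall, walls and floor 4 mm; origin: centre of its underside, on the bench. Room for two canisters each side of its bridge handle (centres x = +-40, y = +-40 mm). May get knocked aside
- bin_handle (a point): middle of the bin's black bridge handle, where to grip it: bar along the bin's y, 14 mm thick in x, z = 95 to 115 mm over the bin's underside, at x = 0; this point at z = 105 mm; axes as the bin's
- bin_strip (a point): lower edge of the aluminium strip (140 mm long in y, 4 mm thick) on the bin's rear (+x) wall: it slopes from the wall at z = 58 mm down and away at 60 degrees to this edge, 22 mm behind the wall (x = 97, z = 22 mm in the bin's frame)
- board: fixed upright white board 260 mm wide, 160 mm tall; origin at bench level in its front face, mid-width; x points into the board, the front looks to -x. Bin fully home: bin origin at x = -97, z = 60 mm in this frame, same axes, y within 60 mm of the middle, strip edge at the face, rear wall on the wooden batten (21 mm proud, z = 50 to 68 mm)
- cleat (a point): top edge of the board's cleat, mid-width: a strip 200 mm long, 4 mm thick, from the face at z = 72 mm sloping up and out (60 degrees to level) to this edge, 17 mm before the face, 100 mm above the bench. The bin's strip drops behind it; it clears it with the bin's origin 85 mm over the bench
- vial_rack: bystander, loose, do not disturb: blue vial rack 70 x 120 mm, 56 mm tall; origin: centre of its underside
- amber_bottle: bystander, loose, do not disturb: amber bottle 80 mm in diameter, 170 mm tall; origin: centre of its underside
- clear_bottle: bystander, loose, do not disturb: clear bottle 70 mm in diameter, 150 mm tall; origin: centre of its underside
- beaker: bystander, loose, do not disturb: glass beaker 66 mm in diameter, 80 mm tall; origin: centre of its underside
- tip_box: bystander, loose, do not disturb: orange pipette tip box 110 x 80 x 60 mm; origin: centre of its underside
- jar: bystander, loose, do not disturb: white jar 56 mm in diameter, 70 mm tall; origin: centre of its underside
Mind the look-alikes: they are no part of the job. There is more than one size of the bin; the one meant has the size given above. What is shaped like the rest but turquoise is not meant.

How it is judged (in metres and radians):
On the way:
1. all the spent canisters lie in the bin, off the hook, with the bin still on the bench (x of spent1 in the frame of bin between -0.068 and 0.068 m and y of spent1 in the frame of bin between -0.073 and 0.073 m and z of spent1 in the frame of bin between -0.005 and 0.045 m and linear speed of each of spent1, spent2, spent3, spent4 below 0.05 m/s and contact force between each of spent1, spent2, spent3, spent4 and hook below 0.05 N and x of spent2 in the frame of bin between -0.068 and 0.068 m and y of spent2 in the frame of bin between -0.073 and 0.073 m and z of spent2 in the frame of bin between -0.005 and 0.045 m and x of spent3 in the frame of bin between -0.068 and 0.068 m and y of spent3 in the frame of bin between -0.073 and 0.073 m and z of spent3 in the frame of bin between -0.005 and 0.045 m and x of spent4 in the frame of bin between -0.068 and 0.068 m and y of spent4 in the frame of bin between -0.073 and 0.073 m and z of spent4 in the frame of bin between -0.005 and 0.045 m and height (world z) of bin below 0.015 m), for 0.3 s.
At the end, for the whole second after the job is handed in: spent canisters at rest in the bin, off the hook; bin on the cleat within 6-9 mm (x), 8 mm (z), 70 mm (y) of home, level to 0.08, yaw to 0.12 rad; hook in its fork within 14 mm, upright to 0.12 rad; fresh one in its bore; all spent were in the bin before it left the bench (x of spent1 in the frame of bin between -0.068 and 0.068 m and y of spent1 in the frame of bin between -0.073 and 0.073 m and z of spent1 in the frame of bin between -0.005 and 0.045 m and linear speed of each of spent1, spent2, spent3, spent4 below 0.05 m/s and contact force between each of spent1, spent2, spent3, spent4 and hook below 0.05 N and x of spent2 in the frame of bin between -0.068 and 0.068 m and y of spent2 in the frame of bin between -0.073 and 0.073 m and z of spent2 in the frame of bin between -0.005 and 0.045 m and x of spent3 in the frame of bin between -0.068 and 0.068 m and y of spent3 in the frame of bin between -0.073 and 0.073 m and z of spent3 in the frame of bin between -0.005 and 0.045 m and x of spent4 in the frame of bin between -0.068 and 0.068 m and y of spent4 in the frame of bin between -0.073 and 0.073 m and z of spent4 in the frame of bin between -0.005 and 0.045 m and x of bin in the frame of board between -0.106 and -0.091 m and y of bin in the frame of board between -0.07 and 0.07 m and z of bin in the frame of board between 0.052 and 0.068 m and angle between bin's own z axis and vertical below 0.08 rad and angle between the x axis of bin and the x axis of board, either way round below 0.12 rad and contact force between bin and board above 1 N and linear speed of each of bin, hook below 0.03 m/s and z of hook in the frame of rest between 0.038 and 0.053 m and horizontal distance between hook and rest below 0.014 m and angle between hook's own z axis and vertical below 0.12 rad and z of fresh in the frame of block below 0.014 m and angle between fresh's own z axis and vertical below 0.3 rad); the robot touches nothing.
It fails at once if the fingers touch a canister (contact force between the fingers and spent1 above 1 N or contact force between the fingers and spent2 above 1 N or contact force between the fingers and spent3 above 1 N or contact force between the fingers and spent4 above 1 N or contact force between the fingers and fresh above 1 N).
It fails at once if a canister is dropped from a height (linear speed of any of spent1, spent2, spent3, spent4 above 1.2 m/s).
It fails at once if the fresh canister is lifted from its bore (z of fresh in the frame of block above 0.05 m).
It fails at once if a bystander is pushed or knocked over (distance of any of vial_rack, amber_bottle, clear_bottle, beaker, tip_box, jar from where it was at the start of the episode above 0.05 m).
Of spent1, spent2, spent3, spent4 only 3 to 4 are there at a start; the rules pass over those that are not, and their reading is None.
At some moment in a run one of bin may be knocked a few centimetres aside while the robot is not near it.
It also fails if it takes over 208 s, if anything falls off the work surface, if the arm or the gripper's body presses on something with over 40 N, if the wrist force passes 120 N, or if a joint passes its speed limit or range.

### The arm

A 6-joint arm with a two-finger parallel gripper is mounted at the origin on the work surface. World frame = base frame: x ahead of the robot, y to its left, z up, the work surface at z = 0. Lengths are in mm, angles in degrees, forces in N, time in s.
With the tool pointing down it reaches from about 300 to 850 mm from the base axis. Payload 4.2 kg.
Tool frame: the origin (TCP) lies between the finger pads; the fingertips stand 22 mm ahead of it and the grasp point (between the pads) lies 3 mm ahead of it; z points along the fingers, y is the direction in which the jaws open and shut (so a half turn about z gives the same grasp; the last joint's range is limited). The gripper opens to 91 mm and grips with 3 to 60 N. Pads are 32 mm wide; open, the fingers measure 118 mm over their backs; the gripper's body (76 mm by 178 mm) begins 60 mm behind the grasp point.
Start: joints at [62.567, 18.312, 89.639, -0, 72.044, -1.146], TCP at [254.655, 515.55, 235.976] pointing down, gripper open.
Joint ranges: [-177.97, 177.97], [-48.28, 115.42], [12.27, 149.76], [-77.06, 257.06], [2.81, 150.46], [-146.56, 146.56]. Speed limits (degrees/s): [147.25, 147.25, 180, 180, 180, 180].

### API

Orientations are given as [roll, pitch, yaw] about the fixed x, y, z axes, in that order (R = Rz(yaw) Ry(pitch) Rx(roll)).
In Python, from workcell import * gives the robot as it stands.
- The arm moves only by the shell command python3 -m jog 'ROWS' [OPENING] [FORCE]. ROWS is text: rows parted by semicolons, each of 6 numbers parted by spaces: the shift along the tool's x, y, z in units of 0.5 m (1.0 is 0.5 m), then the turn, a rotation vector about the tool's x, y, z in units of pi/2 rad (1.0 is pi/2 rad). A call has 1 to 20 rows; each row is the pose to reach, as a shift and turn from the pose measured when the call began, along the tool's axes at that moment; what a row does not reach only later rows make up. A row lasts 1/12 s, in which the tool goes at most 41.7 mm and 7.16 degrees, less where a joint would pass 70% of its speed; a pose out of reach is approached as far as the arm can. A call with a number of a shift or a turn outside -1 to 1 is refused whole. A call with a gripper value outside its range is refused whole. OPENING is the opening, from -1 (shut) to 1 (fully open), set as the call begins (- or left out, the last holds). The fingers move at their own pace and stop on an object; FORCE is the grip in N (left out, the last holds). Time passes only in rows, so rows that repeat a pose let the fingers close. It gives the time, the measured TCP pose, the force and the opening at its end, in the units of the state.
- state(): the state, without advancing time (a new reading comes with each control period).
- grab_frame(name): name is "side" or "top"; returns the picture (400x640x3 uint8, red, green, blue); there is no depth.
- calibration(name): a dict with "mtx" (3x3 intrinsics, pixels), "rvec" (rotation vector, rad) and "tvec" (3), from world to camera coordinates, as OpenCV has them. Camera axes: x right, y down, z forward; pixel columns grow to the right and rows downward; lengths in mm; the calibration is good to about 2 mm. A picture is of the moment at which its call begins. calibration takes no time and is no camera call.
- job_done(): hands the job in, once; it reports no verdict.
Trained networks look in the newest picture that a camera, given by its name, has taken for a name from the list of things; names that differ only in an ending like _2 or _b are one class to them, and where a whole thing is asked for, a point or a joint stands for the part that bears it (a point fixed in the world has none). Each returns a list of dicts, best first, with "confidence" (0 to 1); they miss things now and then, are a little off and sometimes report something else, mostly with a low value. They report only what shows in the picture. A call takes as long as a camera call. They do not tell look-alikes from the thing itself.
- spot_in(query, camera): "rect" ([left, top, right, bottom] in pixels, round what is visible of it).
- tip_of(query, camera): "location" ([column, row] in pixels: a listed point, or the origin of a listed thing).
The state is a dict: "time_s": time; "qpos": joint angles; "qvel": joint speeds; "effort": joint torques, N m; "ee_pos": TCP position; "ee_rot": TCP orientation; "force": force on the tool from outside, world axes, zero at the start; "torque": the same for the moment, N m; "gripper_width": finger opening in mm.
Only numpy, scipy, OpenCV 4.12 (cv2) and the standard library are available. Lean on these libraries where they do the work, as an engineer would, in place of code of your own. Each camera call takes 0.05 s, during which the arm holds its last target. There are 200 camera calls.

## Working session

There is one attempt and no reset: what is moved stays moved. The work goes in short steps, Python scripts to look and compute and a shell command to move; the robot and the scene stay as the last step left them, time stands still between calls to the robot, and variables do not carry over. Pictures are saved under pics/ and viewed, about 12 in all and at most 16, crops included, and the job is handed in when it is done.

```bash
mkdir -p pics; ls; cat > h.py <<'E'
from workcell import *
import numpy as np, cv2
from scipy.spatial.transform import Rotation as R
def cam(n):
    c=calibration(n); return np.array(c["mtx"],float),np.array(c["rvec"],float).ravel(),np.array(c["tvec"],float).ravel()
def px(n,P):
    K,r,t=cam(n); return cv2.projectPoints(np.array(P,float).reshape(-1,1,3),r,t,K,None)[0].reshape(-1,2)
def ray(n,uv):
    K,r,t=cam(n); M=cv2.Rodrigues(r)[0]; d=M.T@np.linalg.inv(K)@np.array([uv[0],uv[1],1.]); return -M.T@t,d/np.linalg.norm(d)
def onz(n,uv,z):
    o,d=ray(n,uv); return o+d*(z-o[2])/d[2]
def tri(uvs):  # {cam:uv}
    A=np.zeros((3,3));b=np.zeros(3)
    for n,uv in uvs.items():
        o,d=ray(n,uv);Q=np.eye(3)-np.outer(d,d);A+=Q;b+=Q@o
    return np.linalg.solve(A,b)
def snap(n,f=None):
    im=np.array(grab_frame(n)); 
    if f: cv2.imwrite('pics/'+f,im[:,:,::-1])
    return im
def togo(p,yaw=None,rpy=None):
    """shift (units of 0.5m) and turn (units pi/2) to reach world TCP p with tool down & tool yaw"""
    s=state(); M=R.from_euler('xyz',s["ee_rot"],degrees=True)
    d=M.inv().apply(np.array(p,float)-s["ee_pos"])/500
    T=R.from_euler('xyz',rpy if rpy is not None else [s["ee_rot"][0],s["ee_rot"][1],yaw if yaw is not None else s["ee_rot"][2]],degrees=True)
    w=(M.inv()*T).as_rotvec()/(np.pi/2)
    return np.round(d,4),np.round(w,4)
E
python3 - <<'E'
from h import *
s=state();print(s)
for n in("side","top"):
    snap(n,n+'1.png')
    o,d=ray(n,(320,200));print(n,o.round(),d.round(2))
    for q in("spent1","fresh","hook","hook_grip","rest","bin","bin_handle","bin_strip","board","cleat","block"):
        print(n,q,[(np.round(x["location"]).astype(int).tolist(),round(x["confidence"],2)) for x in tip_of(q,n)][:6])
E
```

```text
pics
{'time_s': 0.0, 'qpos': array([ 6.25651963e+01,  1.83500871e+01,  8.97085588e+01, -9.32519678e-04,
        7.20435683e+01, -1.14703614e+00]), 'qvel': array([ 0.07935558,  0.01222122, -0.01316853,  0.0635298 ,  0.03793664,
       -0.06066352]), 'effort': array([ 4.13164389e-04, -4.12464416e+01, -2.31971079e+01,  7.27136945e-02,
        4.57489199e-02, -1.47682804e-04]), 'ee_pos': array([254.44566073, 515.09585344, 235.12124453]), 'ee_rot': array([-1.79897789e+02, -1.15973976e-03,  1.53712520e+02]), 'force': array([-0.02089427,  0.03357816,  0.27543718]), 'torque': array([ 0.00098074, -0.08191857, -0.05681446]), 'gripper_width': 91.30390312232569}
side [ 1335. -1046.  1116.] [-0.5   0.64 -0.59]
side spent1 []
side fresh []
side hook [([352, 237], 0.53)]
side hook_grip [([355, 206], 0.59)]
side rest [([245, 262], 0.86), ([352, 244], 0.57)]
side bin [([308, 184], 0.77), ([347, 200], 0.7), ([368, 202], 0.57)]
side bin_handle [([314, 171], 0.87), ([346, 177], 0.73)]
side bin_strip [([299, 184], 0.98), ([368, 203], 0.88)]
side board []
side cleat [([397, 193], 0.92)]
side block [([293, 276], 0.63)]
top [ 216.   19. 1518.] [ 0.23 -0.03 -0.97]
top spent1 [([408, 207], 0.52), ([383, 186], 0.44), ([368, 205], 0.42), ([406, 178], 0.39)]
top fresh [([386, 206], 0.68), ([307, 177], 0.48), ([307, 170], 0.28)]
top hook [([308, 171], 0.48), ([452, 183], 0.32)]
top hook_grip [([302, 160], 0.7), ([335, 260], 0.46)]
top rest [([308, 178], 0.69), ([386, 194], 0.34)]
top bin [([241, 295], 0.76), ([306, 163], 0.31)]
top bin_handle [([238, 228], 0.9), ([238, 292], 0.73)]
top bin_strip [([241, 202], 0.95), ([261, 290], 0.57)]
top board [([232, 165], 0.76), ([463, 251], 0.43)]
top cleat [([228, 162], 0.94), ([238, 228], 0.56)]
top block [([388, 197], 0.59), ([307, 162], 0.35)]
```

```bash
python3 - <<'E'
import cv2
a=cv2.imread('pics/top1.png');b=cv2.imread('pics/side1.png')
cv2.imwrite('pics/t1c.png',cv2.resize(a[110:340,190:500],(800,594),interpolation=cv2.INTER_CUBIC))
cv2.imwrite('pics/s1c.png',cv2.resize(b[110:330,180:470],(790,600),interpolation=cv2.INTER_CUBIC))
E
```

```text
(no output)
```

View pics/t1c.png

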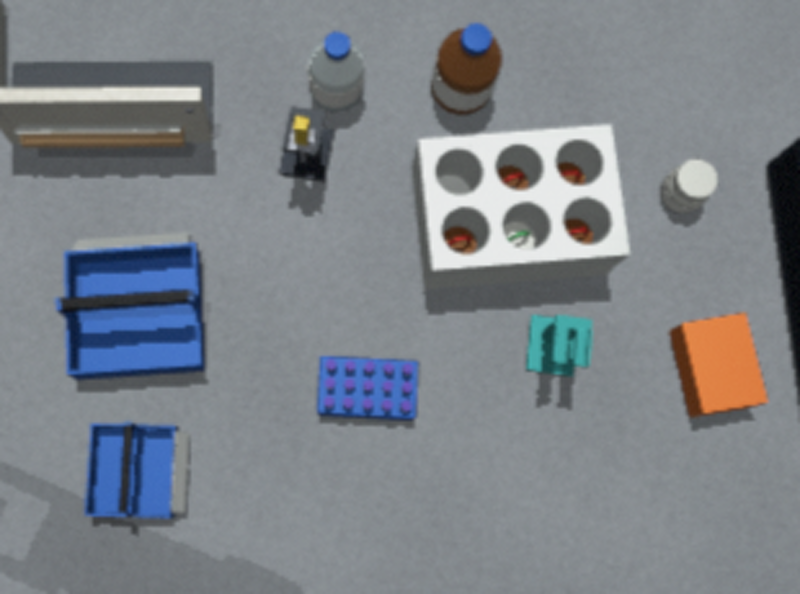

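View pics/s1c.png

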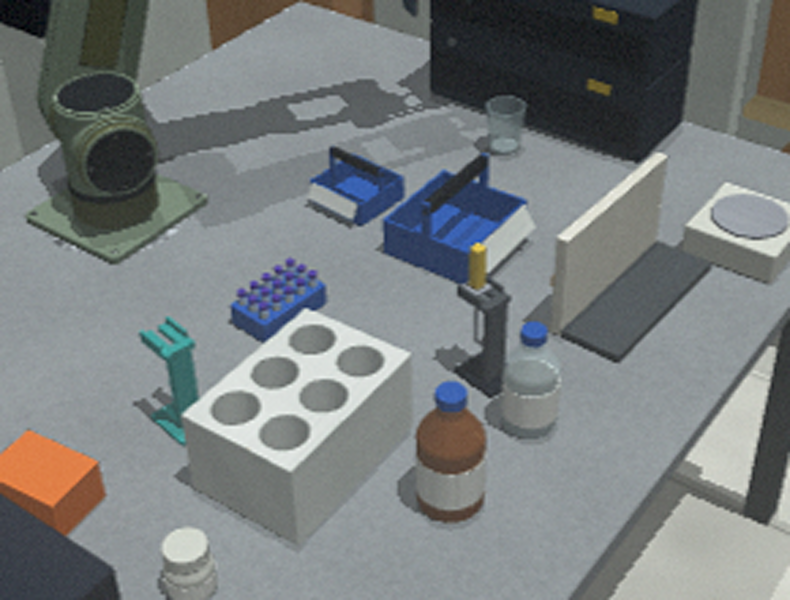

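The top view shows the block with four spent canisters: upper row middle and right, lower row left and right. The fresh one, with the green bail, is lower middle. The large bin is at crop (135,310), the board is above it, and the dark fork with the hook is at (305,150). Next I fit the poses.

```bash
cat >> h.py <<'E'
def H(xy,yaw,L):
    c,s=np.cos(yaw),np.sin(yaw); L=np.array(L,float).reshape(-1,3)
    return np.c_[xy[0]+c*L[:,0]-s*L[:,1], xy[1]+s*L[:,0]+c*L[:,1], L[:,2]]
def fitpose(n,uv,L,x0):
    from scipy.optimize import least_squares
    f=lambda p:(px(n,H(p[:2],p[2],L))-np.array(uv)).ravel()
    r=least_squares(f,x0,x_scale=[10,10,.05]); return r.x,np.abs(r.fun).max()
def avg(n,k=4): return np.mean([np.array(grab_frame(n)).astype(float) for _ in range(k)],0)
E
python3 - <<'E'
from h import *
cr=lambda P:[(190+u*.3875-.3,110+v*.3872-.3) for u,v in P]
# block top corners: crop order TL(+x,+y) TR(+x,-y) BR BL
L=[(80,116,120),(80,-116,120),(-80,-116,120),(-80,116,120)]
uv=cr([(418,140),(611,125),(628,255),(432,270)])
p,e=fitpose('top',uv,L,[600,-120,0]);print('block',p,np.degrees(p[2]),e)
L=[(75,80,60),(75,-80,60),(-75,-80,60),(-75,80,60)]
b,e=fitpose('top',cr([(66,250),(196,243),(203,368),(69,376)]),L,[450,300,0]);print('bin',b,np.degrees(b[2]),e)
# board top front edge z=160
q=[onz('top',x,160) for x in cr([(0,104),(202,100)])];print('board top edge',q)
print('cleat',onz('top',(228,162),100),'handle',onz('top',(238,228),105), 'strip',onz('top',(241,202),22))
print('hookgrip',tri({'top':(302,160),'side':(355,206)}), 'rest z45',onz('top',(308,178),0))
im=avg('top');cv2.imwrite('pics/topavg.png',im[:,:,::-1])
im2=avg('side');np.save('side.npy',im2);np.save('top.npy',im)
c=px('top',H(p[:2],p[2],[(0,0,120)]))[0].astype(int);print(c)
a=cv2.resize(im[c[1]-30:c[1]+32,c[0]-45:c[0]+45].astype(np.uint8)[:,:,::-1],None,fx=8.5,fy=8.5,interpolation=cv2.INTER_CUBIC);cv2.imwrite('pics/blk.png',a);print(a.shape)
l=im[100:190,180:320].astype(np.uint8)[:,:,::-1];cv2.imwrite('pics/brd.png',cv2.resize(l,None,fx=5.5,fy=5.5,interpolation=cv2.INTER_CUBIC))
E
```

```text
block [ 5.81536162e+02 -2.39730670e+02  2.54894339e-02] 1.46043698553269 0.3461951627338635
bin [4.82927563e+02 2.29750734e+02 1.27901059e-02] 0.732819085804699 0.7947126189674236
board top edge [array([714.69736015, 366.89962398, 160.        ]), array([707.3358531 , 131.35772837, 160.        ])]
cleat [690.72376529 262.43702492 100.        ] handle [478.77429095 233.58120708 105.        ] strip [578.95644995 235.22949081  22.        ]
hookgrip [659.04477557  26.55482495 164.85807144] rest z45 [654.53098182  14.90261306   0.        ]
[392 185]
(527, 765, 3)[ WARN:0@6.005] global loadsave.cpp:1063 imwrite_ Unsupported depth image for selected encoder is fallbacked to CV_8U.
```

View pics/blk.png

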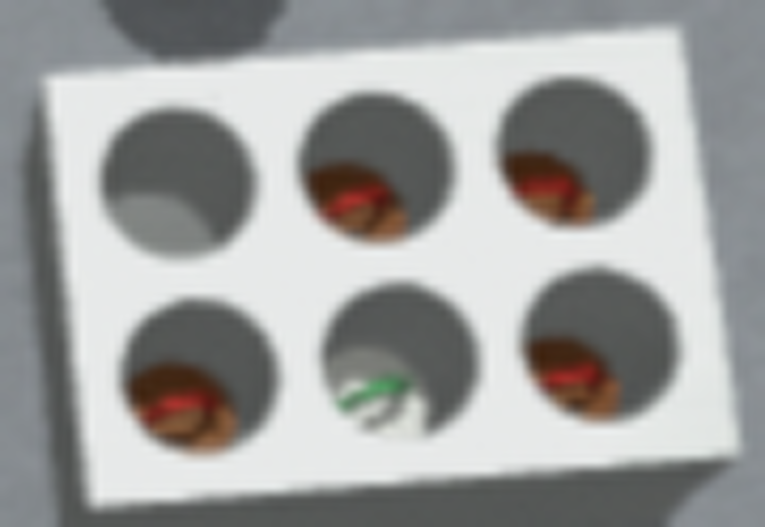

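View pics/brd.png

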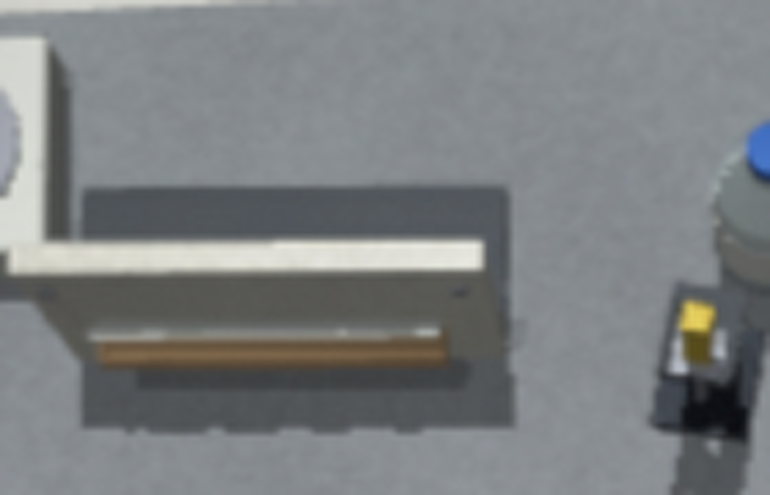

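The block view puts all four bails nearly along world y, with small tilts; blk-crop bails are at (355,200), (545,185), (175,405) and (570,375). The fork is yawed about -10° and the board is nearly square to the axes. Now I refine numerically.

```bash
cat > m.py <<'E'
from h import *
from scipy.optimize import least_squares,minimize
def block(im):
    g=im.astype(np.float32).min(2); x0,y0,k=340,145,8
    g=cv2.resize(g[y0:y0+80,x0:x0+105],None,fx=k,fy=k,interpolation=cv2.INTER_CUBIC)
    cs,h=cv2.findContours((g<175).astype(np.uint8),cv2.RETR_LIST,cv2.CHAIN_APPROX_NONE)
    C=[]
    for c in cs:
        A=cv2.contourArea(c)/k/k
        if 150<A<450:
            m=cv2.moments(c);C.append(((m['m10']/m['m00']+.5)/k-.5+x0,(m['m01']/m['m00']+.5)/k-.5+y0))
    return np.array(C)
BORES=[(36,72),(36,0),(36,-72),(-36,72),(-36,0),(-36,-72)]
if __name__=='__main__':
    im=np.load('top.npy'); C=block(im);print(len(C),C.round(1).tolist())
    L=np.array([(a,b,120) for a,b in BORES],float)
    p0=[581,-240,.025]
    def f(p):
        q=px('top',H(p[:2],p[2],L));return np.concatenate([C[np.argmin(((C-x)**2).sum(1))]-x for x in q])
    r=least_squares(f,p0,x_scale=[10,10,.05]);p=r.x;print('block',p.round(3),np.degrees(p[2]),np.abs(r.fun).max());np.save('blk.npy',p)
    red=np.clip((im[:,:,0]-im[:,:,1]-65)/60,0,1)
    k=6
    def arch(x,y,yaw,w=13):
        P=[(0,-w,8+45),(0,-w,8+58),(0,-6,8+66.5),(0,6,8+66.5),(0,w,8+58),(0,w,8+45)]
        return px('top',H((x,y),yaw,P))
    for i in (1,2,3,5):
        c=H(p[:2],p[2],[(BORES[i][0],BORES[i][1],0)])[0]
        o=np.floor(px('top',[[c[0],c[1],74]])[0]).astype(int)-9
        R_=red[o[1]:o[1]+18,o[0]:o[0]+18]
        # weight: bore visible region
        t=np.linspace(0,2*np.pi,60);E=px('top',np.c_[c[0]+28.5*np.cos(t),c[1]+28.5*np.sin(t),0*t+120])
        V=np.zeros((18*k,18*k),np.uint8);cv2.fillPoly(V,[np.round((E-o+.5)*k).astype(int)],1)
        def model(q):
            M=np.zeros((18*k,18*k),np.uint8)
            cv2.polylines(M,[np.round(((arch(*q)-o+.5)*k)*16).astype(int)],False,255,int(k*5/3.2),cv2.LINE_AA,4)
            M=cv2.GaussianBlur(M*V/255.,(0,0),k*.5)
            return cv2.resize(M,(18,18),interpolation=cv2.INTER_AREA)
        best=None
        for yaw in np.radians(range(-60,61,5)):
            for dx in(-4,0,4):
                for dy in (-4,0,4):
                    q=(c[0]+dx,c[1]+dy,yaw);e=((model(q)-R_)**2).sum()
                    if best is None or e<best[0]:best=(e,q)
        r=minimize(lambda z:((model((c[0]+z[0],c[1]+z[1],z[2]/20))-R_)**2).sum()+1e-3*(z[0]**2+z[1]**2),[best[1][0]-c[0],best[1][1]-c[1],best[1][2]*20],method='Nelder-Mead',options=dict(initial_simplex=None))
        print(i,'bore',c[:2].round(1),'off',r.x[:2].round(1),'yaw',np.degrees(r.x[2]/20).round(1),'err',round(r.fun,2),'tot',round((R_**2).sum(),2))
    # rest / hook
    crop=lambda u,v:(180+(u+.5)/5.5-.5,100+(v+.5)/5.5-.5)
    print('handle top',onz('top',crop(698,312),195))
    print('prong front corners z138',onz('top',crop(655,425),138),onz('top',crop(745,440),138))
    for a in(spot_in('hook_grip','top'),spot_in('rest','top'),spot_in('rest','side'),tip_of('hook_grip','side'),tip_of('hook_grip','top')):print(a[:2])
    # board top face front edge
    for u in range(20,480,90):
        col=im[100:190,int(180+u/5.5)].mean(1);r0=40+np.argmax(-np.diff(col[40:55]));print(u,r0,col[r0-5:r0+5].round(),end=';')
E
python3 m.py
```

```text
6 [[370.0, 198.8], [393.7, 196.3], [417.1, 195.1], [367.5, 175.9], [390.8, 174.3], [414.0, 172.4]]
block [ 5.82856e+02 -2.40147e+02  2.70000e-02] 1.570241821406175 0.5407879087102856
1 bore [ 618.8 -239.2] off [-2.9  7. ] yaw 42.3 err 4.01 tot 1.71
2 bore [ 620.8 -311.1] off [-10.7  11.1] yaw 136.2 err 0.81 tot 0.56
3 bore [ 544.9 -169.2] off [-6.2 11.5] yaw 47.0 err 5.01 tot 1.78
5 bore [ 548.8 -313.1] off [-2.5  7.8] yaw 26.0 err 4.06 tot 2.01
handle top [664.34320018  16.55728659 195.        ]
prong front corners z138 [619.66692647  43.24625839 138.        ] [608.51561537  -5.68839405 138.        ]
[{'rect': [405.8, 195.4, 418.7, 203.7], 'confidence': 0.34}]
[{'rect': [296.8, 149.3, 320.2, 186.2], 'confidence': 0.71}, {'rect': [392.1, 231.0, 420.6, 254.9], 'confidence': 0.62}]
[{'rect': [347.7, 211.6, 367.3, 254.6], 'confidence': 0.96}, {'rect': [232.2, 225.0, 254.2, 273.4], 'confidence': 0.72}]
[{'location': [354.2, 207.2], 'confidence': 0.65}]
[{'location': [305.1, 163.0], 'confidence': 0.66}, {'location': [368.3, 141.7], 'confidence': 0.65}]
20 49 [208. 209. 211. 210. 202. 169.  99.  84.  84.  84.];110 49 [176. 211. 214. 214. 205. 161.  95.  83.  84.  84.];200 48 [119. 187. 215. 217. 216. 205. 140.  92.  86.  86.];290 48 [137. 216. 220. 218. 217. 204. 132.  91.  86.  86.];380 48 [138. 216. 221. 222. 222. 210. 124.  90.  87.  88.];470 48 [141. 220. 224. 226. 227. 212. 120.  89.  86.  83.];
```

```bash
cat > bail.py <<'E'
from m import *
p=np.load('blk.npy'); ims={'top':np.load('top.npy')}
k=6
im=ims['top']; S=im.sum(2)+1
red=(im[:,:,0]-im[:,:,1]-40*1.0); ratio=im[:,:,1]/(im[:,:,0]+1)
red=np.clip((im[:,:,0]-1.9*im[:,:,1])/40,0,1.5)
grn=np.clip((im[:,:,1]-im[:,:,0]-5)/40,0,1.5)
def arch(q):
    w=13;P=[(0,-w,56),(0,-w,66),(0,-6,74.5),(0,6,74.5),(0,w,66),(0,w,56)]
    return px('top',H(q[:2],q[2],P))
for i in (1,2,3,5,4):
    I=grn if i==4 else red
    c=H(p[:2],p[2],[(BORES[i][0],BORES[i][1],0)])[0]
    o=np.floor(px('top',[[c[0],c[1],74]])[0]).astype(int)-9
    D=I[o[1]:o[1]+18,o[0]:o[0]+18]
    t=np.linspace(0,2*np.pi,60);E=px('top',np.c_[c[0]+28.5*np.cos(t),c[1]+28.5*np.sin(t),0*t+120])
    V=np.zeros((18*k,18*k),np.uint8);cv2.fillPoly(V,[np.round((E-o+.5)*k).astype(int)],1)
    def cost(z):
        M=np.zeros((18*k,18*k),np.uint8)
        cv2.polylines(M,[np.round(((arch((c[0]+z[0],c[1]+z[1],z[2]))-o+.5)*k-.5)*16).astype(int)],False,255,int(k*5/3.0),cv2.LINE_AA,4)
        M=cv2.resize(cv2.GaussianBlur(M*V/255.,(0,0),k*.5),(18,18),interpolation=cv2.INTER_AREA)
        a=(M*D).sum()/((M*M).sum()+1e-6); return ((a*M-D)**2).sum()/(D**2).sum()
    res=sorted((cost((dx,dy,np.radians(y)))+.001*(dx*dx+dy*dy),y,dx,dy) for y in range(-85,90,5) for dx in range(-6,7,2) for dy in range(-6,7,2))
    by={}
    for e,y,dx,dy in res: by.setdefault(y,(round(e,2),dx,dy))
    print(i,'bore',c[:2].round(1),sorted(by.items(),key=lambda a:a[1])[:6], round((D**2).sum(),1))
E
python3 bail.py
```

```text
1 bore [ 618.8 -239.2] [(25, (np.float64(0.26), 0, 2)), (20, (np.float64(0.28), 0, 2)), (30, (np.float64(0.28), 0, 2)), (15, (np.float64(0.3), 2, 0)), (35, (np.float64(0.33), 0, 2)), (10, (np.float64(0.34), 2, 0))] 16.5Traceback (most recent call last):
  File "bail.py", line 23, in <module>
    res=sorted((cost((dx,dy,np.radians(y)))+.001*(dx*dx+dy*dy),y,dx,dy) for y in range(-85,90,5) for dx in range(-6,7,2) for dy in range(-6,7,2))
  File "bail.py", line 23, in <genexpr>
    res=sorted((cost((dx,dy,np.radians(y)))+.001*(dx*dx+dy*dy),y,dx,dy) for y in range(-85,90,5) for dx in range(-6,7,2) for dy in range(-6,7,2))
                ~~~~^^^^^^^^^^^^^^^^^^^^^^^
  File "bail.py", line 20, in cost
    cv2.polylines(M,[np.round(((arch((c[0]+z[0],c[1]+z[1],z[2]))-o+.5)*k-.5)*16).astype(int)],False,255,int(k*5/3.0),cv2.LINE_AA,4)
                                ~~~~^^^^^^^^^^^^^^^^^^^^^^^^^^^^
  File "bail.py", line 10, in arch
    return px('top',H(q[:2],q[2],P))
  File "h.py", line 7, in px
    K,r,t=cam(n); return cv2.projectPoints(np.array(P,float).reshape(-1,1,3),r,t,K,None)[0].reshape(-1,2)
          ~~~^^^
  File "h.py", line 5, in cam
    c=calibration(n); return np.array(c["mtx"],float),np.array(c["rvec"],float).ravel(),np.array(c["tvec"],float).ravel()
ValueError: time passes only in moves, steps and waits
```

```bash
cat >> h.py <<'E'
import os,pickle
if not os.path.exists('cal.pkl'):
    pickle.dump({n:cam(n) for n in('top','side')},open('cal.pkl','wb'))
_C=pickle.load(open('cal.pkl','rb'))
def cam(n): return _C[n]
E
python3 bail.py
```

```text
1 bore [ 618.8 -239.2] [(25, (np.float64(0.26), 0, 2)), (20, (np.float64(0.28), 0, 2)), (30, (np.float64(0.28), 0, 2)), (15, (np.float64(0.3), 2, 0)), (35, (np.float64(0.33), 0, 2)), (10, (np.float64(0.34), 2, 0))] 16.5
2 bore [ 620.8 -311.1] [(5, (np.float64(0.21), 0, 2)), (10, (np.float64(0.21), 0, 4)), (0, (np.float64(0.22), 0, 2)), (15, (np.float64(0.23), 0, 4)), (-5, (np.float64(0.27), 0, 2)), (20, (np.float64(0.29), 0, 4))] 13.6
3 bore [ 544.9 -169.2] [(15, (np.float64(0.27), 0, 4)), (20, (np.float64(0.27), 0, 4)), (10, (np.float64(0.29), 2, 0)), (5, (np.float64(0.31), 2, -2)), (25, (np.float64(0.32), 0, 4)), (0, (np.float64(0.34), 2, -2))] 15.5
5 bore [ 548.8 -313.1] [(10, (np.float64(0.25), 0, 4)), (5, (np.float64(0.26), 0, 2)), (15, (np.float64(0.27), 0, 2)), (0, (np.float64(0.3), 0, 2)), (20, (np.float64(0.31), -2, 4)), (25, (np.float64(0.34), -2, 4))] 17.6
4 bore [ 546.9 -241.1] [(20, (np.float64(0.12), 0, 2)), (15, (np.float64(0.14), 0, 2)), (25, (np.float64(0.15), 0, 2)), (10, (np.float64(0.2), 0, 2)), (30, (np.float64(0.22), 0, 2)), (5, (np.float64(0.28), 0, 0))] 13.8
```

```bash
python3 - <<'E'
from h import *
im=np.load('top.npy');sd=np.load('side.npy')
C={}
for n,I,(r0,r1,c0,c1) in(('top',im,(145,190,290,325)),('side',sd,(190,230,340,370))):
    w=np.clip(np.minimum(I[:,:,0],I[:,:,1])-I[:,:,2]-40,0,60)[r0:r1,c0:c1];yy,xx=np.mgrid[r0:r1,c0:c1]
    C[n]=((w*xx).sum()/w.sum(),(w*yy).sum()/w.sum());
    m=w>25;print(n,C[n],xx[m].min(),xx[m].max(),yy[m].min(),yy[m].max())
P=tri(C);print(P,[px(n,P)-C[n] for n in C])
for n,u,z in(('clear',(190+337*.3875,110+45*.3872),150),('amber',(190+477*.3875,110+40*.3872),170),('jar',(190+695*.3875,110+180*.3872),70)):print(n,onz('top',u,z).round())
print(togo((P[0],P[1],300),77))
E
```

```text
top (np.float64(306.2374835309618), np.float64(157.58135704874834)) 304 309 155 160
side (np.float64(355.51428571428573), np.float64(203.6116985376828)) 353 357 199 202
[663.24154089  16.10131936 181.87349384] [array([[0.49983161, 0.5137218 ]]), array([[ 0.60363528, -0.1724336 ]])]
clear [771. -31. 150.]
amber [ 760. -196.  170.]
jar [ 604. -464.   70.]
(array([-1.1751, -0.5337, -0.1281]), array([ 0.    , -0.    ,  0.8524]))
```

```bash
r='-0.59 -0.267 -0.128 0 0 0.43'; python3 -m jog '-0.1 -0.05 -0.06 0 0 0.07; -0.2 -0.1 -0.12 0 0 0.14; -0.27 -0.13 -0.128 0 0 0.2; -0.34 -0.16 -0.128 0 0 0.26; -0.41 -0.19 -0.128 0 0 0.31; -0.48 -0.22 -0.128 0 0 0.36; -0.54 -0.245 -0.128 0 0 0.40; -0.59 -0.267 -0.128 0 0 0.43; -0.59 -0.267 -0.128 0 0 0.43; -0.59 -0.267 -0.128 0 0 0.43' ; python3 -c "
from h import *
print(togo((663,16.5,290),77))"
```

```text
time_s: 2.68
ee_pos: [461.3, 263.5, 299.9]
ee_rot: [180.0, -0.0, 114.8]
force: [-0.3, 0.9, -0.2]
gripper_width: 91.5
(array([-0.6175,  0.1593,  0.0197]), array([-0.    , -0.    ,  0.4198]))
```

```bash
python3 -m jog '-0.08 0.02 0.01 0 0 0.06; -0.16 0.04 0.02 0 0 0.12; -0.24 0.06 0.02 0 0 0.18; -0.32 0.08 0.02 0 0 0.24; -0.40 0.1 0.02 0 0 0.30; -0.48 0.12 0.02 0 0 0.36; -0.54 0.14 0.02 0 0 0.4; -0.59 0.15 0.02 0 0 0.42; -0.6175 0.1593 0.02 0 0 0.42; -0.6175 0.1593 0.02 0 0 0.42; -0.6175 0.1593 0.02 0 0 0.42' ; python3 -c "
from h import *
print(togo((663,16.5,171),77))
a=snap('top');b=snap('side')
u,v=px('top',(663,16.5,170))[0].astype(int);x,y=px('side',(663,16.5,150))[0].astype(int)
A=cv2.resize(a[v-33:v+33,u-33:u+33],(396,396),interpolation=2);B=cv2.resize(b[y-33:y+33,x-33:x+33],(396,396),interpolation=2)
cv2.imwrite('pics/g1.png',np.hstack([A,B])[:,:,::-1])"
```

```text
time_s: 3.6
ee_pos: [662.8, 17.9, 289.2]
ee_rot: [-179.9, -0.0, 77.0]
force: [-0.4, 0.7, 0.8]
gripper_width: 91.4
(array([-0.0027,  0.0015,  0.2364]), array([-0.    ,  0.    ,  0.0004]))
```

View pics/g1.png

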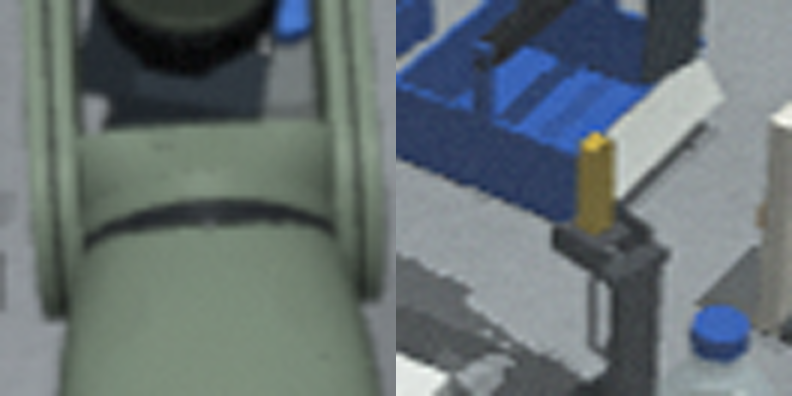

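Only the arm shows in the top crop. The side crop shows the handle at (597,185), upright in the fork and clear of the fingers. I descend and grip.

```bash
python3 -m jog '0 0 0.04 0 0 0; 0 0 0.08 0 0 0; 0 0 0.12 0 0 0; -0.0027 0.0015 0.16 0 0 0; -0.0027 0.0015 0.19 0 0 0; -0.0027 0.0015 0.22 0 0 0; -0.0027 0.0015 0.2364 0 0 0; -0.0027 0.0015 0.2364 0 0 0; -0.0027 0.0015 0.2364 0 0 0' && python3 -m jog '0 0 0 0 0 0;0 0 0 0 0 0;0 0 0 0 0 0;0 0 0 0 0 0;0 0 0 0 0 0;0 0 0 0 0 0;0 0 0 0 0 0;0 0 0 0 0 0;0 0 0 0 0 0;0 0 0 0 0 0' -1 25; python3 -c "
from h import *
b=snap('side')
x,y=px('side',(663,16.5,150))[0].astype(int)
cv2.imwrite('pics/g2.png',cv2.resize(b[y-40:y+30,x-40:x+40],(800,700)[:2],interpolation=2)[:600,:,::-1])"
```

```text
time_s: 4.45
ee_pos: [662.3, 18.1, 172.1]
ee_rot: [-179.9, -0.1, 77.2]
force: [0.3, -0.2, -0.4]
gripper_width: 91.6
time_s: 5.28
ee_pos: [662.3, 18.0, 172.1]
ee_rot: [-179.9, -0.0, 77.2]
force: [-0.6, 0.4, 0.7]
gripper_width: 27.4
```

View pics/g2.png

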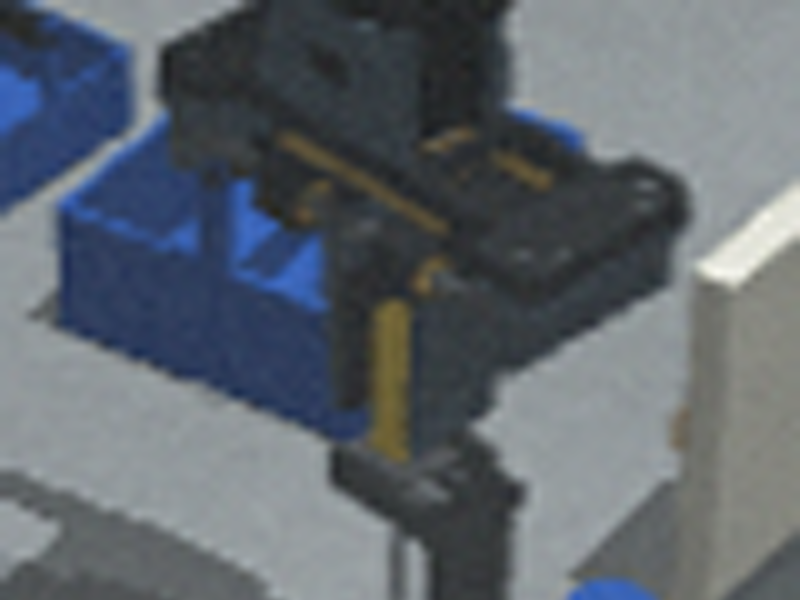

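The fingers are either side of the handle and still closing. I finish the close, lift 20 mm and draw out along -x (tool -y).

```bash
python3 -m jog '0 0 0 0 0 0;0 0 0 0 0 0;0 0 0 0 0 0;0 0 0 0 0 0;0 0 0 0 0 0' && python3 -m jog '0 0 -0.01 0 0 0;0 0 -0.02 0 0 0;0 0 -0.03 0 0 0;0 0 -0.036 0 0 0;0 0 -0.036 0 0 0;0 -0.02 -0.036 0 0 0;0 -0.04 -0.036 0 0 0;0 -0.06 -0.036 0 0 0;0 -0.08 -0.036 0 0 0;0 -0.1 -0.036 0 0 0;0 -0.12 -0.036 0 0 0;0 -0.14 -0.036 0 0 0; 0 -0.14 -0.036 0 0 0;0 -0.14 -0.08 0 0 0;0 -0.14 -0.12 0 0 0;0 -0.14 -0.16 0 0 0;0 -0.14 -0.2 0 0 0;0 -0.14 -0.2 0 0 0;0 -0.14 -0.2 0 0 0'; python3 -c "
from h import *
b=snap('side');a=snap('top')
x,y=px('side',(592,34,200))[0].astype(int)
B=cv2.resize(b[y-40:y+40,x-40:x+40],(400,400),interpolation=2)
x,y=px('top',(570,34,150))[0].astype(int)
A=cv2.resize(a[y-40:y+40,x-40:x+40],(400,400),interpolation=2)
cv2.imwrite('pics/g3.png',np.hstack([B,A])[:,:,::-1])"
```

```text
time_s: 5.75
ee_pos: [662.2, 18.0, 172.0]
ee_rot: [-179.9, -0.0, 77.2]
force: [-0.3, 0.8, -0.6]
gripper_width: 16.1
time_s: 7.33
ee_pos: [594.6, 33.5, 272.9]
ee_rot: [179.9, -0.1, 77.2]
force: [0.1, 0.4, -1.4]
gripper_width: 15.9
```

View pics/g3.png

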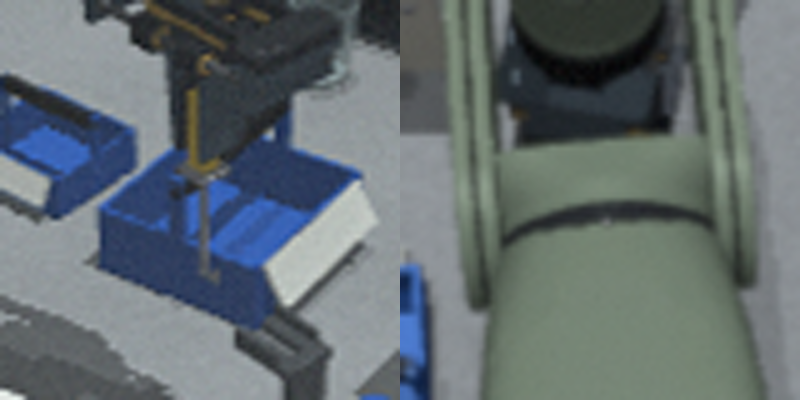

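The hook is held and clear of the fork: shank bottom at (208,276) of the left crop, bar to its right. I check its lateral offset against the projection and plan the route to canister 1.

```bash
python3 - <<'E'
from h import *
x,y=px('side',(592,34,200))[0].astype(int)
print('seen',x-40+(204+.5)/5-.5,y-40+(272+.5)/5-.5,'exp org',px('side',[(594.6,33.5,146),(594.6-13*.22*0,33.5,236)]))
print('seen flange',x-40+204/5-.5,y-40+172/5-.5)
# px per mm along hook y (world dir (.22,.97))
print(px('side',(594.6+2.2,33.5+9.7,146))-px('side',(594.6,33.5,146)), px('side',(594.6+9.7,33.5-2.2,146))-px('side',(594.6,33.5,146)))
E
```

```text
seen 341.4 203.0 exp org [[342.24588203 202.57766984]
 [342.27475106 181.31151839]]
seen flange 341.3 182.9
[[ 2.073838   -1.13759169]] [[1.92820933 1.24378348]]
```

```bash
cat >> h.py <<'E'
OFF=-2.5; DZ=127
def hk(x,y,z,yaw):
    """jog delta to put hook origin at x,y,z with hook yaw (deg)"""
    a=np.radians(yaw+90); t=np.array([np.cos(a),np.sin(a),0])
    return togo(np.array([x,y,z+DZ])-OFF*t,rpy=[180,0,yaw+90])
def back(c,yaw,d): a=np.radians(yaw); return c[0]-d*np.cos(a),c[1]-d*np.sin(a)
E
python3 -c "
from h import *
print(hk(*back((545,-167),14,21),143,14))"
```

```text
(array([-0.4269, -0.0452,  0.0015]), array([-0.0021, -0.0006, -0.2981]))
```

```bash
python3 -m jog '-0.03 -0.003 0 0 0 -0.02;-0.07 -0.007 0 0 0 -0.05;-0.11 -0.011 0 0 0 -0.08;-0.15 -0.015 0 0 0 -0.11;-0.19 -0.02 0 0 0 -0.14;-0.23 -0.024 0 0 0 -0.17;-0.27 -0.03 0 0 0 -0.2;-0.31 -0.034 0 0 0 -0.22;-0.35 -0.038 0 0 0 -0.25;-0.39 -0.042 0 0 0 -0.28;-0.427 -0.045 0 0 0 -0.298;-0.427 -0.045 0 0 0 -0.298;-0.427 -0.045 0 0 0 -0.298;-0.427 -0.045 0 0 0 -0.298'; python3 - <<'E'
from h import *
print(hk(*back((545,-167),14,21),143,14),hk(*back((545,-167),14,21),56,14))
# check hook px in side view
b=snap('side');s=state();a=np.radians(s["ee_rot"][2]);h=s["ee_pos"]+OFF*np.array([np.cos(a),np.sin(a),0])-[0,0,127]
q=px('side',h)[0];print('exp',q);x,y=q.astype(int)
t=snap('top');u,v=px('top',(545,-167,110))[0].astype(int)
B=cv2.resize(b[y-30:y+20,x-25:x+25],(400,400),interpolation=2);A=cv2.resize(t[v-25:v+25,u-25:u+25],(400,400),interpolation=2)
cv2.circle(B,(int((q[0]-x+25.5)*8),int((q[1]-y+30.5)*8)),2,(255,0,0),-1)
cv2.imwrite('pics/g4.png',np.hstack([B,A])[:,:,::-1])
E
```

```text
time_s: 8.6
ee_pos: [523.9, -169.2, 269.7]
ee_rot: [-179.8, -0.2, 104.0]
force: [-0.2, 0.4, -1.3]
gripper_width: 15.8
(array([-0.001 , -0.0001, -0.0006]), array([-0.0027, -0.0021, -0.0005])) (array([-0.0016,  0.0007,  0.1734]), array([-0.0027, -0.0021, -0.0005]))
exp [289.77944643 226.50652466]
```

View pics/g4.png

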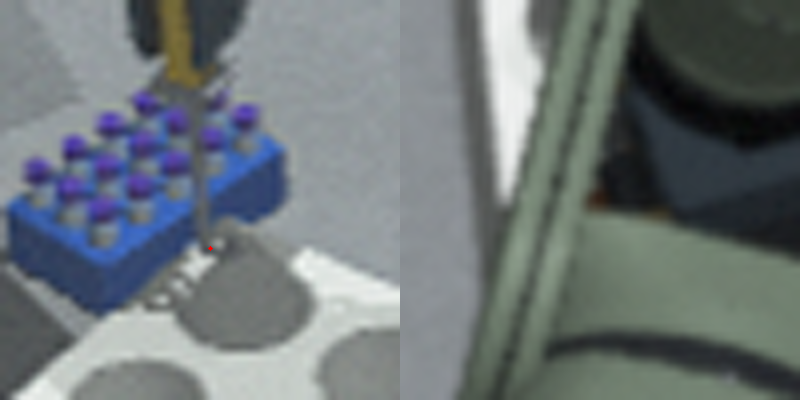

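The hook tip projects within about 1 px of where it is seen. I descend.

```bash
python3 -m jog '0 0 0.02 0 0 0;0 0 0.04 0 0 0;0 0 0.06 0 0 0;-0.001 0 0.08 0 0 0;-0.0015 0 0.1 0 0 0;-0.0015 0 0.115 0 0 0;-0.0015 0 0.13 0 0 0;-0.0015 0 0.14 0 0 0;-0.0015 0 0.15 0 0 0' && python3 -m jog '0 0 0.006 0 0 0;0 0 0.012 0 0 0;0 0 0.018 0 0 0;0 0 0.024 0 0 0;0 0 0.024 0 0 0;0 0 0.024 0 0 0' && python3 -m jog '0 0.004 0 0 0 0;0 0.008 0 0 0 0;0 0.012 0 0 0 0;0 0.016 0 0 0 0;0 0.02 0 0 0 0;0 0.024 0 0 0 0;0 0.028 0 0 0 0;0 0.031 0 0 0 0;0 0.031 0 0 0 0;0 0.031 0 0 0 0'
```

```text
time_s: 9.45
ee_pos: [524.1, -169.5, 194.6]
ee_rot: [-179.8, -0.1, 104.0]
force: [-0.6, -0.5, -1.4]
gripper_width: 15.9
time_s: 9.95
ee_pos: [524.1, -169.5, 182.6]
ee_rot: [-179.8, -0.2, 104.0]
force: [0.8, 0.5, -0.2]
gripper_width: 16.3
time_s: 10.78
ee_pos: [539.1, -165.7, 182.4]
ee_rot: [-179.8, -0.2, 104.0]
force: [0.0, 1.2, -0.9]
gripper_width: 15.9
```

```bash
python3 -m jog '0 0 -0.005 0 0 0;0 0 -0.01 0 0 0;0 0 -0.016 0 0 0;0 0 -0.024 0 0 0;0 0 -0.034 0 0 0;0 0 -0.046 0 0 0;0 0 -0.06 0 0 0;0 0 -0.08 0 0 0;0 0 -0.1 0 0 0;0 0 -0.12 0 0 0;0 0 -0.14 0 0 0;0 0 -0.16 0 0 0;0 0 -0.18 0 0 0;0 0 -0.2 0 0 0;0 0 -0.22 0 0 0;0 0 -0.24 0 0 0;0 0 -0.255 0 0 0;0 0 -0.265 0 0 0;0 0 -0.265 0 0 0;0 0 -0.265 0 0 0'; python3 - <<'E'
from h import *
b=snap('side');s=state();x,y=px('side',s["ee_pos"]-[0,0,150])[0].astype(int)
print(s['force'])
B=cv2.resize(b[y-30:y+30,x-35:x+35],None,fx=7,fy=7,interpolation=2)
cv2.imwrite('pics/g5.png',B[:,:,::-1])
E
```

```text
time_s: 12.45
ee_pos: [539.7, -165.9, 314.9]
ee_rot: [-179.8, -0.2, 104.0]
force: [-0.8, -0.1, -1.5]
gripper_width: 16.0
[ 0.25663483  0.82992981 -1.61827272]
```

View pics/g5.png

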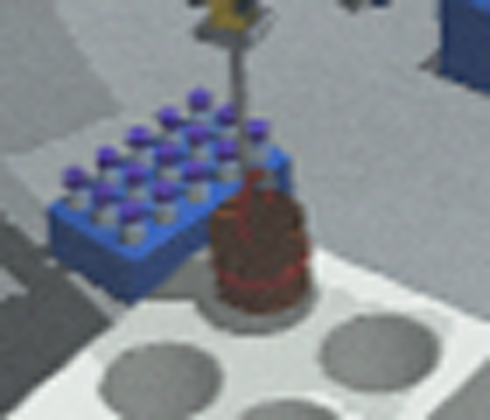

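The spent canister hangs on the hook by its bail, just clear of the block. I locate the bin from a clean top view and plan the carry.

```bash
cat > binpose.py <<'E'
from h import *
from scipy.optimize import least_squares
def binpose(p0=(482,232,0.01),view=None):
    im=np.array(grab_frame('top')).astype(float)
    m=((im[:,:,2]-im[:,:,0]>45)&(im[:,:,2]>80)).astype(np.uint8)
    q=np.round(px('top',H(p0[:2],p0[2],[(-110,-110,30),(110,-110,30),(110,110,30),(-110,110,30)]))).astype(int)
    w=np.zeros_like(m);cv2.fillPoly(w,[q],1);m&=w
    m=cv2.morphologyEx(m,cv2.MORPH_CLOSE,np.ones((7,7),np.uint8))
    n,l,st,_=cv2.connectedComponentsWithStats(m);i=1+np.argmax(st[1:,4]);hu=cv2.convexHull(np.argwhere(l==i)[:,::-1].astype(np.int32)).astype(np.float32)
    # silhouette of model hull (box body) as binary, match by hull distance
    B=[(a*75,b*80,z) for a in(-1,1) for b in(-1,1) for z in(0,60)]
    pts=hu.reshape(-1,2)
    def f(p):
        mh=cv2.convexHull(px('top',H(p[:2],p[2],B)).astype(np.float32))
        return [cv2.pointPolygonTest(mh,(float(x),float(y)),True)-.5 for x,y in pts]
    r=least_squares(f,p0,x_scale=[10,10,.05],diff_step=1e-3,loss='soft_l1')
    h=tip_of('bin_handle','top');hp=[onz('top',x['location'],105).round(1)[:2].tolist() for x in h]
    s=tip_of('bin_strip','top');sp=[onz('top',x['location'],22).round(1)[:2].tolist() for x in s]
    return r.x,np.abs(r.fun).max(),hp,sp
if __name__=='__main__':
    p,e,hp,sp=binpose();print('bin',p.round(3),'yaw',np.degrees(p[2]).round(2),'res',round(e,2),'handle',hp,'strip',sp)
E
python3 binpose.py
```

```text
bin [4.87486e+02 2.34934e+02 2.00000e-02] yaw 1.17 res 3.43 handle [[480.7, 236.0], [292.3, 232.6]] strip [[587.3, 242.2], [288.7, 178.9], [498.2, 253.8]]
```

```bash
python3 -c "
from h import *
print(hk(*back((520,272),5,6.5),215,5))"
```

```text
(array([ 0.8661,  0.1622, -0.0533]), array([-0.0035, -0.002 ,  0.1003]))
```

```bash
python3 -m jog '0 0 -0.01 0 0 0;0 0 -0.025 0 0 0;0.003 0 -0.04 0 0 0;0.009 0.002 -0.05 0 0 0;0.019 0.004 -0.053 0 0 0;0.032 0.006 -0.053 0 0 0;0.048 0.009 -0.053 0 0 0;0.068 0.013 -0.053 0 0 0;0.091 0.017 -0.053 0 0 0;0.117 0.022 -0.053 0 0 0;0.145 0.027 -0.053 0 0 0;0.175 0.033 -0.053 0 0 0;0.205 0.039 -0.053 0 0 0;0.235 0.044 -0.053 0 0 0;0.265 0.05 -0.053 0 0 0;0.295 0.055 -0.053 0 0 0;0.325 0.061 -0.053 0 0 0;0.355 0.067 -0.053 0 0 0;0.385 0.072 -0.053 0 0 0;0.413 0.078 -0.053 0 0 0' && python3 -m jog '0.025 0.0045 0 0 0 0.005;0.052 0.009 0 0 0 0.01;0.082 0.015 0 0 0 0.02;0.112 0.021 0 0 0 0.03;0.142 0.026 0 0 0 0.04;0.172 0.032 0 0 0 0.05;0.202 0.038 0 0 0 0.06;0.232 0.043 0 0 0 0.065;0.262 0.049 0 0 0 0.07;0.292 0.055 0 0 0 0.075;0.32 0.06 0 0 0 0.08;0.346 0.065 0 0 0 0.085;0.37 0.069 0 0 0 0.09;0.391 0.073 0 0 0 0.095;0.409 0.077 0 0 0 0.1;0.425 0.08 0 0 0 0.1;0.438 0.082 0 0 0 0.1;0.447 0.084 0 0 0 0.1;0.452 0.084 0 0 0 0.1;0.453 0.084 0 0 0 0.1'; python3 -c "
from h import *
print(hk(*back((520,272),5,6.5),215,5))"
```

```text
time_s: 14.32
ee_pos: [526.6, 45.9, 341.2]
ee_rot: [-179.7, -0.2, 104.1]
force: [0.1, 0.6, -1.4]
gripper_width: 16.0
time_s: 15.98
ee_pos: [512.2, 276.1, 341.8]
ee_rot: [-179.6, -0.2, 95.1]
force: [0.7, -0.5, -1.8]
gripper_width: 15.8
(array([-0.0044,  0.0019, -0.0004]), array([-0.0039, -0.0019,  0.0011]))
```

```bash
python3 -m jog '-0.002 0.001 0 0 0 0;-0.0044 0.002 0.005 0 0 0;-0.0044 0.002 0.015 0 0 0;-0.0044 0.002 0.03 0 0 0;-0.0044 0.002 0.05 0 0 0;-0.0044 0.002 0.075 0 0 0;-0.0044 0.002 0.1 0 0 0;-0.0044 0.002 0.125 0 0 0;-0.0044 0.002 0.15 0 0 0;-0.0044 0.002 0.175 0 0 0;-0.0044 0.002 0.2 0 0 0;-0.0044 0.002 0.222 0 0 0;-0.0044 0.002 0.242 0 0 0;-0.0044 0.002 0.257 0 0 0;-0.0044 0.002 0.267 0 0 0;-0.0044 0.002 0.275 0 0 0;-0.0044 0.002 0.28 0 0 0;-0.0044 0.002 0.28 0 0 0' ; python3 - <<'E'
from h import *
b=snap('side');s=state();x,y=px('side',s["ee_pos"]-[0,0,110])[0].astype(int)
print(s['force'],hk(*back((520,272),5,6.5),53,5))
B=cv2.resize(b[y-40:y+45,x-50:x+50],None,fx=7,fy=7,interpolation=2)
cv2.imwrite('pics/g6.png',B[:,:,::-1])
E
```

```text
time_s: 17.48
ee_pos: [512.4, 274.3, 201.5]
ee_rot: [-179.6, -0.2, 95.1]
force: [-0.0, -0.3, -1.7]
gripper_width: 15.9
[-0.26104359 -0.30061674 -2.52631422] (array([-0.0011,  0.0016,  0.0439]), array([-0.0037, -0.002 ,  0.0011]))
```

View pics/g6.png

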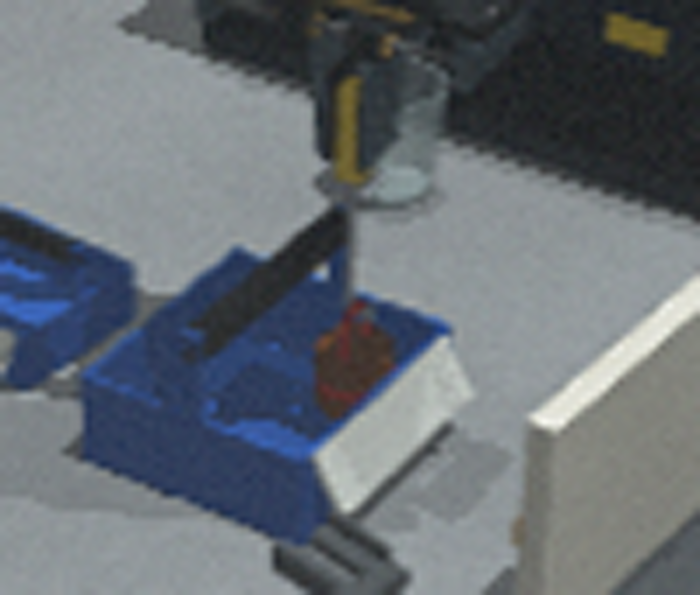

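The canister is inside the bin at (355,365), on the board side near the far-side wall. I lower it to release, back out and rise.

```bash
python3 -m jog '0 0 0.006 0 0 0;0 0 0.012 0 0 0;0 0 0.018 0 0 0;0 0 0.024 0 0 0;0 0 0.03 0 0 0;0 0 0.036 0 0 0;0 0 0.042 0 0 0;0 0 0.044 0 0 0;0 0 0.044 0 0 0;0 0 0.044 0 0 0;0 -0.005 0.044 0 0 0;0 -0.01 0.044 0 0 0;0 -0.015 0.044 0 0 0;0 -0.02 0.044 0 0 0;0 -0.025 0.044 0 0 0;0 -0.03 0.044 0 0 0;0 -0.03 0.044 0 0 0;0 -0.03 0.044 0 0 0' && python3 -m jog '0 0 -0.005 0 0 0;0 0 -0.015 0 0 0;0 0 -0.03 0 0 0;0 0 -0.05 0 0 0;0 0 -0.075 0 0 0;0 0 -0.1 0 0 0;0 0 -0.13 0 0 0;0 0 -0.16 0 0 0;0 0 -0.18 0 0 0;0 0 -0.18 0 0 0';python3 -c "
from h import *
print(hk(*back((619,-237),20,21),143,20))
b=snap('side');s=state();x,y=px('side',s['ee_pos']-[0,0,180])[0].astype(int)
B=cv2.resize(b[y-50:y+40,x-50:x+50],None,fx=6,fy=6,interpolation=2)
cv2.imwrite('pics/g7.png',B[:,:,::-1])"
```

```text
time_s: 19.03
ee_pos: [497.4, 273.1, 180.2]
ee_rot: [-179.7, -0.2, 95.1]
force: [0.3, 0.6, -0.5]
gripper_width: 15.5
time_s: 19.87
ee_pos: [499.2, 273.5, 273.4]
ee_rot: [180.0, -0.3, 95.1]
force: [0.2, 0.4, -0.7]
gripper_width: 16.1
(array([-1.0442,  0.106 ,  0.0011]), array([ 0.0005, -0.0035, -0.1655]))
```

View pics/g7.png

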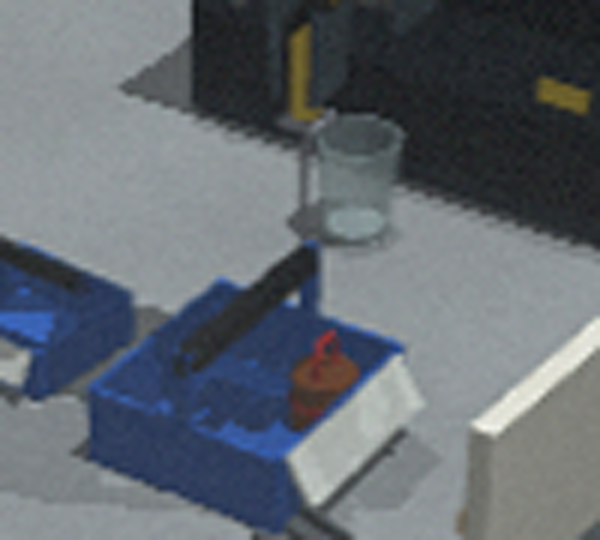

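The canister stands in the bin and the hook is free. Next is bore 1.

```bash
python3 -m jog '-0.02 0.002 0 0 0 0;-0.06 0.006 0 0 0 0;-0.12 0.012 0 0 0 0;-0.18 0.018 0 0 0 0;-0.24 0.024 0 0 0 0;-0.3 0.03 0 0 0 -0.03;-0.36 0.036 0 0 0 -0.06;-0.42 0.042 0 0 0 -0.08;-0.48 0.048 0 0 0 -0.1;-0.54 0.054 0 0 0 -0.12;-0.6 0.06 0 0 0 -0.14;-0.66 0.066 0 0 0 -0.16;-0.72 0.072 0 0 0 -0.166;-0.78 0.078 0 0 0 -0.166;-0.84 0.084 0 0 0 -0.166;-0.89 0.09 0 0 0 -0.166;-0.93 0.095 0 0 0 -0.166;-0.96 0.098 0 0 0 -0.166;-0.98 0.1 0 0 0 -0.166;-0.98 0.1 0 0 0 -0.166' ;python3 -c "
from h import *
print(hk(*back((619.5,-237.5),20,21),143,20))"
```

```text
time_s: 21.58
ee_pos: [591.7, -212.3, 268.5]
ee_rot: [-179.8, -0.3, 109.9]
force: [-0.5, 0.3, -0.4]
gripper_width: 15.8
(array([-0.0615, -0.0069, -0.0034]), array([-0.0017, -0.0034, -0.0007]))
```

```bash
python3 -m jog '-0.015 -0.002 0 0 0 0;-0.035 -0.004 -0.003 0 0 0;-0.05 -0.006 -0.003 0 0 0;-0.0615 -0.007 -0.003 0 0 0;-0.0615 -0.007 -0.003 0 0 0;-0.0615 -0.007 -0.003 0 0 0;-0.0615 -0.007 -0.003 0 0 0' ;python3 -c "
from h import *
print(hk(*back((619.5,-237.5),20,21),56,20))"
```

```text
time_s: 22.17
ee_pos: [598.8, -242.0, 269.8]
ee_rot: [-179.8, -0.3, 109.9]
force: [0.0, -0.1, -0.4]
gripper_width: 15.9
(array([-0.0017,  0.0004,  0.1736]), array([-0.0017, -0.0037, -0.0006]))
```

```bash
python3 -m jog '0 0 0.02 0 0 0;0 0 0.04 0 0 0;0 0 0.06 0 0 0;-0.001 0 0.08 0 0 0;-0.0015 0 0.1 0 0 0;-0.0015 0 0.115 0 0 0;-0.0015 0 0.13 0 0 0;-0.0015 0 0.14 0 0 0;-0.0015 0 0.15 0 0 0' && python3 -m jog '0 0 0.006 0 0 0;0 0 0.012 0 0 0;0 0 0.018 0 0 0;0 0 0.024 0 0 0;0 0 0.024 0 0 0;0 0 0.024 0 0 0' && python3 -m jog '0 0.004 0 0 0 0;0 0.008 0 0 0 0;0 0.012 0 0 0 0;0 0.016 0 0 0 0;0 0.02 0 0 0 0;0 0.024 0 0 0 0;0 0.028 0 0 0 0;0 0.031 0 0 0 0;0 0.031 0 0 0 0;0 0.031 0 0 0 0'
```

```text
time_s: 22.92
ee_pos: [598.8, -242.4, 194.2]
ee_rot: [-179.8, -0.3, 110.0]
force: [-0.7, -0.4, -1.2]
gripper_width: 16.3
time_s: 23.42
ee_pos: [598.7, -242.3, 182.2]
ee_rot: [-179.8, -0.3, 109.9]
force: [0.5, -0.6, -0.6]
gripper_width: 15.6
time_s: 24.25
ee_pos: [613.3, -237.0, 182.0]
ee_rot: [-179.8, -0.3, 110.0]
force: [-0.4, 0.8, -0.9]
gripper_width: 15.7
```

```bash
cat > chk.py <<'E'
from h import *
s=state();b=snap('side').astype(int);a=np.radians(s["ee_rot"][2]);t=np.array([np.cos(a),np.sin(a),0]);h=s["ee_pos"]+OFF*t-[0,0,DZ]
hx=np.array([np.sin(a),-np.cos(a),0]);c=h+6.5*hx-[0,0,41.5]
u,v=px('side',c)[0];x,y=int(u),int(v)
w=b[y-14:y+15,x-14:x+15];m=(w[:,:,0]-w[:,:,2]>22)
yy,xx=np.nonzero(m);print('brown px',m.sum(),'centroid off',(xx.mean()+x-14-u).round(1) if m.any() else None,(yy.mean()+y-14-v).round(1) if m.any() else None,'F',s['force'].round(1))
E
python3 -m jog '0 0 -0.005 0 0 0;0 0 -0.01 0 0 0;0 0 -0.017 0 0 0;0 0 -0.026 0 0 0;0 0 -0.038 0 0 0;0 0 -0.052 0 0 0;0 0 -0.07 0 0 0;0 0 -0.09 0 0 0;0 0 -0.115 0 0 0;0 0 -0.14 0 0 0;0 0 -0.165 0 0 0;0 0 -0.19 0 0 0;0 0 -0.215 0 0 0;0 0 -0.24 0 0 0;0 0 -0.265 0 0 0;0 0 -0.287 0 0 0;0 0 -0.305 0 0 0;0 0 -0.316 0 0 0;0 0 -0.318 0 0 0;0 0 -0.318 0 0 0';python3 chk.py; python3 binpose.py;python3 -c "
from h import *
print(hk(*back((521,195),5,6.5),215,5))"
```

```text
time_s: 25.92
ee_pos: [614.1, -237.7, 341.3]
ee_rot: [-179.8, -0.3, 110.0]
force: [0.0, -0.4, -1.4]
gripper_width: 15.7
brown px 113 centroid off -1.3 0.0 F [ 0.  -0.4 -1.4]
bin [4.87284e+02 2.34861e+02 2.10000e-02] yaw 1.18 res 3.45 handle [[284.1, 227.7], [474.8, 233.0], [503.0, 250.7]] strip [[290.4, 171.1], [591.0, 248.0]]
(array([0.8848, 0.1096, 0.0021]), array([-0.0034, -0.0041,  0.1662]))
```

```bash
python3 -m jog '0.003 0 0 0 0 0;0.009 0.001 0 0 0 0;0.019 0.002 0 0 0 0;0.032 0.004 0 0 0 0;0.048 0.006 0 0 0 0;0.068 0.008 0 0 0 0;0.091 0.011 0 0 0 0;0.117 0.014 0 0 0 0;0.145 0.018 0 0 0 0;0.175 0.022 0 0 0 0;0.205 0.025 0 0 0 0;0.235 0.029 0 0 0 0;0.265 0.033 0 0 0 0;0.295 0.037 0 0 0 0;0.325 0.04 0 0 0 0;0.355 0.044 0 0 0 0;0.385 0.048 0 0 0 0;0.415 0.052 0 0 0 0;0.445 0.055 0 0 0 0;0.473 0.059 0 0 0 0' && python3 -m jog '0.025 0.003 0 0 0 0.01;0.052 0.006 0 0 0 0.02;0.082 0.01 0 0 0 0.03;0.112 0.014 0 0 0 0.045;0.142 0.018 0 0 0 0.06;0.172 0.021 0 0 0 0.075;0.202 0.025 0 0 0 0.09;0.232 0.029 0 0 0 0.105;0.262 0.032 0 0 0 0.12;0.29 0.036 0 0 0 0.13;0.316 0.04 0 0 0 0.14;0.338 0.043 0 0 0 0.15;0.356 0.045 0 0 0 0.16;0.37 0.047 0 0 0 0.166;0.38 0.049 0 0 0 0.166;0.386 0.05 0 0 0 0.166;0.389 0.05 0 0 0 0.166;0.389 0.05 0 0 0 0.166'; python3 -c "
from h import *
print(hk(*back((521,195),5,6.5),215,5),hk(*back((521,195),5,6.5),72,5))"; python3 chk.py
```

```text
time_s: 27.78
ee_pos: [560.3, -3.8, 341.8]
ee_rot: [-179.8, -0.4, 110.0]
force: [-0.2, 0.6, -2.0]
gripper_width: 16.4
time_s: 29.28
ee_pos: [517.4, 187.7, 343.0]
ee_rot: [-179.7, -0.3, 95.0]
force: [0.4, -0.4, -2.9]
gripper_width: 15.5
(array([ 0.019 , -0.0045,  0.0022]), array([-0.0039, -0.0036,  0.0004])) (array([ 0.0173, -0.0027,  0.2882]), array([-0.0039, -0.0036,  0.0004]))
brown px 90 centroid off 0.5 0.8 F [ 0.4 -0.4 -2.9]
```

```bash
python3 -m jog '0.004 -0.001 0 0 0 0;0.01 -0.002 0 0 0 0;0.015 -0.003 0 0 0 0;0.018 -0.004 0.01 0 0 0;0.018 -0.004 0.025 0 0 0;0.018 -0.004 0.045 0 0 0;0.018 -0.004 0.07 0 0 0;0.018 -0.004 0.095 0 0 0;0.018 -0.004 0.12 0 0 0;0.018 -0.004 0.145 0 0 0;0.018 -0.004 0.17 0 0 0;0.018 -0.004 0.195 0 0 0;0.018 -0.004 0.218 0 0 0;0.0175 -0.003 0.24 0 0 0;0.0175 -0.003 0.258 0 0 0;0.0175 -0.003 0.272 0 0 0;0.0175 -0.003 0.28 0 0 0;0.0175 -0.003 0.288 0 0 0;0.0175 -0.003 0.288 0 0 0' && python3 -m jog '0 0 0.006 0 0 0;0 0 0.012 0 0 0;0 0 0.018 0 0 0;0 0 0.024 0 0 0;0 0 0.03 0 0 0;0 0 0.036 0 0 0;0 0 0.039 0 0 0;0 0 0.039 0 0 0;0 0 0.039 0 0 0;0 -0.005 0.039 0 0 0;0 -0.01 0.039 0 0 0;0 -0.015 0.039 0 0 0;0 -0.02 0.039 0 0 0;0 -0.025 0.039 0 0 0;0 -0.03 0.039 0 0 0;0 -0.03 0.039 0 0 0;0 -0.03 0.039 0 0 0' && python3 -m jog '0 0 -0.005 0 0 0;0 0 -0.015 0 0 0;0 0 -0.03 0 0 0;0 0 -0.05 0 0 0;0 0 -0.075 0 0 0;0 0 -0.1 0 0 0;0 0 -0.13 0 0 0;0 0 -0.16 0 0 0;0 0 -0.18 0 0 0;0 0 -0.18 0 0 0';python3 chk.py; python3 -c "
from h import *
print(hk(*back((549.5,-310.5),9,21),143,9))
b=snap('side');s=state();x,y=px('side',s['ee_pos']-[0,0,180])[0].astype(int)
B=cv2.resize(b[y-50:y+40,x-50:x+50],None,fx=6,fy=6,interpolation=2)
cv2.imwrite('pics/g8.png',B[:,:,::-1])"
```

```text
time_s: 30.92
ee_pos: [514.0, 196.6, 198.4]
ee_rot: [-179.6, -0.3, 95.0]
force: [-0.5, -0.6, -2.6]
gripper_width: 16.0
time_s: 32.33
ee_pos: [498.8, 195.4, 179.1]
ee_rot: [-179.6, -0.3, 95.0]
force: [-0.2, 0.4, -0.3]
gripper_width: 16.1
time_s: 33.17
ee_pos: [500.8, 195.4, 272.3]
ee_rot: [-179.9, -0.4, 95.0]
force: [0.4, 0.4, -1.6]
gripper_width: 16.0
brown px 100 centroid off 7.9 7.4 F [ 0.4  0.4 -1.6]
(array([-1.014 , -0.0324, -0.0048]), array([-0.0022, -0.004 , -0.0442]))
```

View pics/g8.png

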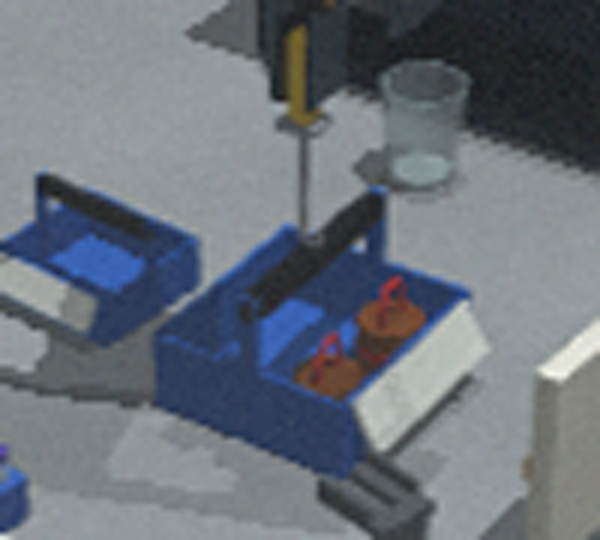

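Two canisters stand in the bin. Next is bore 5.

```bash
python3 -m jog '-0.02 0 -0.003 0 0 0;-0.06 -0.002 -0.005 0 0 0;-0.12 -0.004 -0.005 0 0 0;-0.18 -0.006 -0.005 0 0 -0.01;-0.24 -0.008 -0.005 0 0 -0.02;-0.3 -0.01 -0.005 0 0 -0.03;-0.36 -0.012 -0.005 0 0 -0.04;-0.42 -0.014 -0.005 0 0 -0.044;-0.48 -0.016 -0.005 0 0 -0.044;-0.54 -0.018 -0.005 0 0 -0.044;-0.6 -0.02 -0.005 0 0 -0.044;-0.66 -0.022 -0.005 0 0 -0.044;-0.72 -0.024 -0.005 0 0 -0.044;-0.78 -0.026 -0.005 0 0 -0.044;-0.84 -0.028 -0.005 0 0 -0.044;-0.89 -0.029 -0.005 0 0 -0.044;-0.93 -0.03 -0.005 0 0 -0.044;-0.95 -0.03 -0.005 0 0 -0.044;-0.95 -0.03 -0.005 0 0 -0.044' ;python3 -c "
from h import *
print(hk(*back((549.5,-310.5),9,21),143,9))"
```

```text
time_s: 34.85
ee_pos: [525.5, -281.6, 268.1]
ee_rot: [-179.6, -0.4, 98.8]
force: [0.9, -0.3, -1.1]
gripper_width: 16.0
(array([-0.0597, -0.0035, -0.0041]), array([-0.0048, -0.0042, -0.0019]))
```

```bash
python3 -m jog '-0.015 -0.001 0 0 0 0;-0.035 -0.002 -0.004 0 0 0;-0.05 -0.003 -0.004 0 0 0;-0.06 -0.0035 -0.004 -0.005 -0.004 -0.002;-0.06 -0.0035 -0.004 -0.005 -0.004 -0.002;-0.06 -0.0035 -0.004 -0.005 -0.004 -0.002;-0.06 -0.0035 -0.004 -0.005 -0.004 -0.002' ;python3 -c "
from h import *
print(hk(*back((549.5,-310.5),9,21),56,9))"
```

```text
time_s: 35.43
ee_pos: [528.3, -311.0, 270.1]
ee_rot: [180.0, -0.0, 99.0]
force: [0.4, 0.5, -1.7]
gripper_width: 16.1
(array([-7.000e-04, -1.000e-04,  1.742e-01]), array([ 0.0003, -0.0004,  0.0004]))
```

```bash
python3 -m jog '0 0 0.02 0 0 0;0 0 0.04 0 0 0;0 0 0.06 0 0 0;-0.001 0 0.08 0 0 0;-0.001 0 0.1 0 0 0;-0.001 0 0.115 0 0 0;-0.001 0 0.13 0 0 0;-0.001 0 0.14 0 0 0;-0.001 0 0.15 0 0 0' && python3 -m jog '0 0 0.006 0 0 0;0 0 0.012 0 0 0;0 0 0.018 0 0 0;0 0 0.024 0 0 0;0 0 0.024 0 0 0;0 0 0.024 0 0 0' && python3 -m jog '0 0.004 0 0 0 0;0 0.008 0 0 0 0;0 0.012 0 0 0 0;0 0.016 0 0 0 0;0 0.02 0 0 0 0;0 0.024 0 0 0 0;0 0.028 0 0 0 0;0 0.031 0 0 0 0;0 0.031 0 0 0 0;0 0.031 0 0 0 0'; python3 -m jog '0 0 -0.005 0 0 0;0 0 -0.01 0 0 0;0 0 -0.017 0 0 0;0 0 -0.026 0 0 0;0 0 -0.038 0 0 0;0 0 -0.052 0 0 0;0 0 -0.07 0 0 0;0 0 -0.09 0 0 0;0 0 -0.115 0 0 0;0 0 -0.14 0 0 0;0 0 -0.165 0 0 0;0 0 -0.19 0 0 0;0 0 -0.215 0 0 0;0 0 -0.24 0 0 0;0 0 -0.265 0 0 0;0 0 -0.287 0 0 0;0 0 -0.305 0 0 0;0 0 -0.316 0 0 0;0 0 -0.318 0 0 0;0 0 -0.318 0 0 0';python3 chk.py; python3 binpose.py;python3 -c "
from h import *
print(hk(*back((445.5,271),5,6.5),215,5))"
```

```text
time_s: 36.18
ee_pos: [528.4, -311.5, 194.5]
ee_rot: [180.0, -0.0, 99.0]
force: [0.7, 0.3, -0.0]
gripper_width: 15.8
time_s: 36.68
ee_pos: [528.4, -311.5, 182.4]
ee_rot: [180.0, -0.0, 99.0]
force: [0.2, -1.5, -1.0]
gripper_width: 15.7
time_s: 37.52
ee_pos: [543.7, -309.0, 182.3]
ee_rot: [-180.0, -0.0, 99.0]
force: [0.3, 0.3, -0.5]
gripper_width: 15.9
time_s: 39.18
ee_pos: [543.7, -309.2, 341.6]
ee_rot: [180.0, -0.0, 99.0]
force: [-0.4, 0.2, -1.7]
gripper_width: 16.1
brown px 115 centroid off -0.5 -0.1 F [-0.4  0.2 -1.7]
bin [4.87339e+02 2.34892e+02 2.00000e-02] yaw 1.14 res 3.45 handle [[286.2, 235.3], [478.0, 241.7], [521.8, -222.2]] strip [[289.8, 175.5], [590.1, 245.1]]
(array([ 1.1823e+00, -2.3900e-02, -7.0000e-04]), array([-0.0009, -0.0012,  0.0449]))
```

```bash
python3 -m jog '0.004 0 0 0 0 0;0.012 0 0 0 0 0;0.024 0 0 0 0 0;0.04 -0.001 0 0 0 0;0.06 -0.001 0 0 0 0;0.084 -0.002 0 0 0 0;0.112 -0.002 0 0 0 0;0.144 -0.003 0 0 0 0;0.18 -0.004 0 0 0 0;0.216 -0.004 0 0 0 0;0.252 -0.005 0 0 0 0;0.288 -0.006 0 0 0 0;0.324 -0.007 0 0 0 0;0.36 -0.007 0 0 0 0;0.396 -0.008 0 0 0 0;0.432 -0.009 0 0 0 0;0.468 -0.009 0 0 0 0;0.504 -0.01 0 0 0 0;0.54 -0.011 0 0 0 0;0.575 -0.012 0 0 0 0' && python3 -m jog '0.035 -0.001 0 0 0 0;0.07 -0.001 0 0 0 0.005;0.105 -0.002 0 0 0 0.01;0.14 -0.003 0 0 0 0.015;0.175 -0.004 0 0 0 0.02;0.21 -0.004 0 0 0 0.025;0.245 -0.005 0 0 0 0.03;0.28 -0.006 0 0 0 0.035;0.315 -0.007 0 0 0 0.04;0.35 -0.007 0 0 0 0.044;0.385 -0.008 0 0 0 0.044;0.418 -0.009 0 0 0 0.044;0.448 -0.009 0 0 0 0.044;0.475 -0.01 0 0 0 0.044;0.5 -0.011 0 0 0 0.044;0.52 -0.011 0 0 0 0.044;0.535 -0.012 0 0 0 0.044;0.545 -0.012 0 0 0 0.044;0.55 -0.012 0 0 0 0.044;0.55 -0.012 0 0 0 0.044'; python3 -c "
from h import *
print(hk(*back((445.5,271),5,6.5),72,5))"; python3 chk.py
```

```text
time_s: 41.05
ee_pos: [491.3, -24.0, 341.3]
ee_rot: [-179.9, -0.1, 99.1]
force: [0.5, -0.8, -1.4]
gripper_width: 15.7
time_s: 42.72
ee_pos: [441.9, 246.8, 341.9]
ee_rot: [-179.9, -0.1, 95.1]
force: [-0.6, 0.7, -1.5]
gripper_width: 15.8
(array([ 0.0521, -0.0012,  0.2859]), array([-0.0007, -0.0012,  0.0016]))
brown px 90 centroid off -0.4 -0.7 F [-0.6  0.7 -1.5]
```

```bash
python3 -m jog '0.005 0 0 0 0 0;0.015 0 0 0 0 0;0.028 0 0 0 0 0;0.04 -0.001 0 0 0 0;0.048 -0.001 0.005 0 0 0;0.053 -0.001 0.018 0 0 0;0.053 -0.001 0.038 0 0 0;0.053 -0.001 0.064 0 0 0;0.053 -0.001 0.092 0 0 0;0.053 -0.001 0.12 0 0 0;0.053 -0.001 0.148 0 0 0;0.053 -0.001 0.176 0 0 0;0.053 -0.001 0.204 0 0 0;0.053 -0.001 0.228 0 0 0;0.053 -0.001 0.248 0 0 0;0.053 -0.001 0.264 0 0 0;0.053 -0.001 0.276 0 0 0;0.053 -0.001 0.286 0 0 0;0.053 -0.001 0.286 0 0 0' && python3 -m jog '0 0 0.006 0 0 0;0 0 0.012 0 0 0;0 0 0.018 0 0 0;0 0 0.024 0 0 0;0 0 0.03 0 0 0;0 0 0.036 0 0 0;0 0 0.039 0 0 0;0 0 0.039 0 0 0;0 0 0.039 0 0 0;0 -0.005 0.039 0 0 0;0 -0.01 0.039 0 0 0;0 -0.015 0.039 0 0 0;0 -0.02 0.039 0 0 0;0 -0.025 0.039 0 0 0;0 -0.03 0.039 0 0 0;0 -0.03 0.039 0 0 0;0 -0.03 0.039 0 0 0' && python3 -m jog '0 0 -0.005 0 0 0;0 0 -0.015 0 0 0;0 0 -0.03 0 0 0;0 0 -0.05 0 0 0;0 0 -0.075 0 0 0;0 0 -0.1 0 0 0;0 0 -0.13 0 0 0;0 0 -0.16 0 0 0;0 0 -0.18 0 0 0;0 0 -0.18 0 0 0';python3 chk.py; python3 -c "
from h import *
print(hk(*back((621.5,-309),6,21),143,6))
b=snap('side');s=state();x,y=px('side',s['ee_pos']-[0,0,180])[0].astype(int)
B=cv2.resize(b[y-50:y+40,x-50:x+50],None,fx=6,fy=6,interpolation=2)
cv2.imwrite('pics/g9.png',B[:,:,::-1])"
```

```text
time_s: 44.35
ee_pos: [438.6, 272.7, 198.0]
ee_rot: [-179.9, -0.1, 95.1]
force: [-0.2, 0.3, -2.0]
gripper_width: 15.9
time_s: 45.77
ee_pos: [423.5, 271.5, 178.6]
ee_rot: [-179.9, -0.1, 95.1]
force: [0.2, -0.7, -0.6]
gripper_width: 16.3
time_s: 46.6
ee_pos: [424.9, 272.1, 271.7]
ee_rot: [179.8, -0.2, 95.1]
force: [-0.2, -0.4, -0.5]
gripper_width: 16.1
brown px 6 centroid off 5.3 12.5 F [-0.2 -0.4 -0.5]
(array([-1.1876,  0.2469, -0.0026]), array([ 0.0004, -0.0015, -0.0097]))
```

View pics/g9.png

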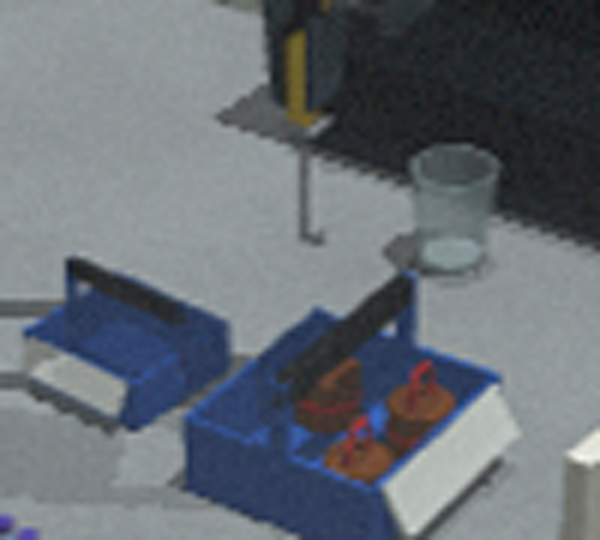

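Three are in the bin. Next is bore 2.

```bash
python3 -m jog '-0.02 0.004 0 0 0 0;-0.06 0.012 -0.003 0 0 0;-0.12 0.024 -0.003 0 0 0;-0.18 0.036 -0.003 0 0 0;-0.24 0.048 -0.003 0 0 0;-0.3 0.06 -0.003 0 0 0;-0.36 0.072 -0.003 0 0 0;-0.42 0.085 -0.003 0 0 0;-0.48 0.098 -0.003 0 0 0;-0.54 0.11 -0.003 0 0 0;-0.6 0.122 -0.003 0 0 0;-0.66 0.135 -0.003 0 0 0;-0.72 0.148 -0.003 0 0 0;-0.78 0.16 -0.003 0 0 0;-0.84 0.173 -0.003 0 0 0;-0.88 0.182 -0.003 0 0 0;-0.91 0.188 -0.003 0 0 0;-0.93 0.192 -0.003 0 0 0;-0.93 0.192 -0.003 0 0 0' ;python3 -c "
from h import *
print(hk(*back((621.5,-309),6,21),143,6))"
```

```text
time_s: 48.28
ee_pos: [560.9, -184.9, 268.7]
ee_rot: [-179.8, -0.1, 95.0]
force: [-0.7, 0.4, -1.9]
gripper_width: 15.9
(array([-0.2536,  0.057 , -0.0031]), array([-0.0019, -0.0009, -0.0108]))
```

```bash
python3 -m jog '-0.02 0.005 -0.003 0 0 0;-0.06 0.013 -0.003 0 0 0;-0.1 0.022 -0.003 0 0 0;-0.14 0.031 -0.003 0 0 0;-0.18 0.04 -0.003 0 0 0;-0.21 0.047 -0.003 0 0 0;-0.235 0.052 -0.003 0 0 -0.01;-0.25 0.056 -0.003 0 0 -0.01;-0.2536 0.057 -0.003 -0.002 0 -0.01;-0.2536 0.057 -0.003 -0.002 0 -0.01;-0.2536 0.057 -0.003 -0.002 0 -0.01;-0.2536 0.057 -0.003 -0.002 0 -0.01' ;python3 -c "
from h import *
print(hk(*back((621.5,-309),6,21),56,6))"
```

```text
time_s: 49.28
ee_pos: [600.2, -307.7, 270.2]
ee_rot: [180.0, -0.1, 96.0]
force: [-0.1, 0.4, -0.8]
gripper_width: 15.7
(array([-0.0023, -0.    ,  0.1744]), array([ 0.0001, -0.0011, -0.0003]))
```

```bash
python3 -m jog '0 0 0.02 0 0 0;-0.001 0 0.04 0 0 0;-0.002 0 0.06 0 0 0;-0.002 0 0.08 0 0 0;-0.002 0 0.1 0 0 0;-0.002 0 0.115 0 0 0;-0.002 0 0.13 0 0 0;-0.002 0 0.14 0 0 0;-0.002 0 0.15 0 0 0' && python3 -m jog '0 0 0.006 0 0 0;0 0 0.012 0 0 0;0 0 0.018 0 0 0;0 0 0.024 0 0 0;0 0 0.024 0 0 0;0 0 0.024 0 0 0' && python3 -m jog '0 0.004 0 0 0 0;0 0.008 0 0 0 0;0 0.012 0 0 0 0;0 0.016 0 0 0 0;0 0.02 0 0 0 0;0 0.024 0 0 0 0;0 0.028 0 0 0 0;0 0.031 0 0 0 0;0 0.031 0 0 0 0;0 0.031 0 0 0 0'; python3 -m jog '0 0 -0.005 0 0 0;0 0 -0.01 0 0 0;0 0 -0.017 0 0 0;0 0 -0.026 0 0 0;0 0 -0.038 0 0 0;0 0 -0.052 0 0 0;0 0 -0.07 0 0 0;0 0 -0.09 0 0 0;0 0 -0.115 0 0 0;0 0 -0.14 0 0 0;0 0 -0.165 0 0 0;0 0 -0.19 0 0 0;0 0 -0.215 0 0 0;0 0 -0.24 0 0 0;0 0 -0.265 0 0 0;0 0 -0.287 0 0 0;0 0 -0.305 0 0 0;0 0 -0.316 0 0 0;0 0 -0.318 0 0 0;0 0 -0.318 0 0 0';python3 chk.py; python3 binpose.py;python3 -c "
from h import *
print(hk(*back((446,194),5,6.5),215,5))"
```

```text
time_s: 50.03
ee_pos: [600.4, -308.6, 194.6]
ee_rot: [180.0, -0.1, 96.0]
force: [0.9, 0.5, -0.5]
gripper_width: 15.9
time_s: 50.53
ee_pos: [600.4, -308.6, 182.5]
ee_rot: [180.0, -0.1, 96.0]
force: [0.5, 0.7, -0.2]
gripper_width: 15.9
time_s: 51.37
ee_pos: [615.8, -306.9, 182.4]
ee_rot: [-180.0, -0.1, 96.0]
force: [-0.0, 0.8, -0.3]
gripper_width: 16.0
time_s: 53.03
ee_pos: [615.9, -307.2, 341.7]
ee_rot: [180.0, -0.1, 96.0]
force: [-0.1, -0.1, -2.2]
gripper_width: 15.7
brown px 126 centroid off -0.3 0.1 F [-0.1 -0.1 -2.2]
bin [4.87369e+02 2.34880e+02 2.00000e-02] yaw 1.16 res 3.45 handle [[478.6, 247.4], [291.5, 242.8]] strip [[297.1, 181.8], [590.0, 248.9]]
(array([ 1.0374e+00, -2.4600e-01,  5.0000e-04]), array([-0.001 , -0.0019,  0.0109]))
```

```bash
python3 -m jog '0.004 -0.001 0 0 0 0;0.012 -0.003 0 0 0 0;0.024 -0.006 0 0 0 0;0.04 -0.01 0 0 0 0;0.06 -0.014 0 0 0 0;0.084 -0.02 0 0 0 0;0.112 -0.027 0 0 0 0;0.142 -0.034 0 0 0 0;0.174 -0.041 0 0 0 0;0.206 -0.049 0 0 0 0;0.238 -0.057 0 0 0 0;0.27 -0.064 0 0 0 0;0.302 -0.072 0 0 0 0;0.334 -0.079 0 0 0 0;0.366 -0.087 0 0 0 0;0.398 -0.094 0 0 0 0;0.43 -0.102 0 0 0 0;0.462 -0.11 0 0 0 0;0.494 -0.117 0 0 0 0;0.526 -0.125 0 0 0 0' && python3 -m jog '0.03 -0.007 0 0 0 0;0.06 -0.014 0 0 0 0;0.09 -0.021 0 0 0 0;0.12 -0.028 0 0 0 0;0.15 -0.036 0 0 0 0;0.18 -0.043 0 0 0 0;0.21 -0.05 0 0 0 0;0.24 -0.057 0 0 0 0;0.27 -0.064 0 0 0 0;0.3 -0.071 0 0 0 0;0.33 -0.078 0 0 0 0;0.358 -0.085 0 0 0 0;0.384 -0.091 0 0 0 0;0.408 -0.097 0 0 0 0.01;0.428 -0.102 0 0 0 0.01;0.445 -0.106 0 0 0 0.01;0.458 -0.108 0 0 0 0.01;0.468 -0.11 0 0 0 0.01;0.473 -0.112 0 0 0 0.01;0.473 -0.112 0 0 0 0.01'; python3 -c "
from h import *
print(hk(*back((446,194),5,6.5),72,5))"; python3 chk.py
```

```text
time_s: 54.9
ee_pos: [525.5, -50.6, 341.4]
ee_rot: [-179.9, -0.2, 96.0]
force: [1.3, 0.4, -1.7]
gripper_width: 16.0
time_s: 56.57
ee_pos: [445.0, 179.1, 342.1]
ee_rot: [-179.9, -0.2, 95.1]
force: [-0.3, -0.5, -1.4]
gripper_width: 16.0
(array([ 0.0338, -0.0078,  0.2863]), array([-0.0011, -0.0018,  0.0012]))
brown px 80 centroid off -0.5 -0.8 F [-0.3 -0.5 -1.4]
```

```bash
python3 -m jog '0.005 -0.001 0 0 0 0;0.013 -0.003 0 0 0 0;0.022 -0.006 0 0 0 0;0.03 -0.007 0 0 0 0;0.034 -0.008 0.005 0 0 0;0.034 -0.008 0.018 0 0 0;0.034 -0.008 0.038 0 0 0;0.034 -0.008 0.064 0 0 0;0.034 -0.008 0.092 0 0 0;0.034 -0.008 0.12 0 0 0;0.034 -0.008 0.148 0 0 0;0.034 -0.008 0.176 0 0 0;0.034 -0.008 0.204 0 0 0;0.034 -0.008 0.228 0 0 0;0.034 -0.008 0.248 0 0 0;0.034 -0.008 0.264 0 0 0;0.034 -0.008 0.276 0 0 0;0.034 -0.008 0.286 0 0 0;0.034 -0.008 0.286 0 0 0' && python3 -m jog '0 0 0.006 0 0 0;0 0 0.012 0 0 0;0 0 0.018 0 0 0;0 0 0.024 0 0 0;0 0 0.03 0 0 0;0 0 0.036 0 0 0;0 0 0.039 0 0 0;0 0 0.039 0 0 0;0 0 0.039 0 0 0;0 -0.005 0.039 0 0 0;0 -0.01 0.039 0 0 0;0 -0.015 0.039 0 0 0;0 -0.02 0.039 0 0 0;0 -0.025 0.039 0 0 0;0 -0.03 0.039 0 0 0;0 -0.03 0.039 0 0 0;0 -0.03 0.039 0 0 0' && python3 -m jog '0 0 -0.005 0 0 0;0 0 -0.015 0 0 0;0 0 -0.03 0 0 0;0 0 -0.05 0 0 0;0 0 -0.075 0 0 0;0 0 -0.1 0 0 0;0 0 -0.13 0 0 0;0 0 -0.16 0 0 0;0 0 -0.185 0 0 0;0 0 -0.185 0 0 0';python3 chk.py; python3 -c "
from h import *
# return: hook z 45+20 ; start point 75mm in front along hook -x at yaw -12.8
print('grasp TCP 662.2,18.0,172 yaw 77.2'); 
a=np.radians(77.2); ty=np.array([np.sin(a),-np.cos(a),0])
print(togo(np.array([662.2,18.0,275])-75*ty,rpy=[180,0,77.2]))
b=snap('side');s=state();x,y=px('side',s['ee_pos']-[0,0,190])[0].astype(int)
B=cv2.resize(b[y-45:y+45,x-35:x+65],None,fx=6,fy=6,interpolation=2)
cv2.imwrite('pics/g10.png',B[:,:,::-1])"
```

```text
time_s: 58.2
ee_pos: [439.0, 195.5, 198.3]
ee_rot: [-179.8, -0.1, 95.1]
force: [-0.1, -0.6, -1.4]
gripper_width: 16.0
time_s: 59.62
ee_pos: [423.9, 194.2, 178.9]
ee_rot: [-179.8, -0.1, 95.1]
force: [-0.2, 0.3, -0.7]
gripper_width: 15.8
time_s: 60.45
ee_pos: [425.7, 194.7, 274.7]
ee_rot: [179.8, -0.2, 95.1]
force: [0.1, 0.5, -0.2]
gripper_width: 16.0
brown px 39 centroid off 6.4 10.7 F [ 0.1  0.5 -0.2]
grasp TCP 662.2,18.0,172 yaw 77.2
(array([-0.3473,  0.2984, -0.0047]), array([ 0.0003, -0.0022,  0.1989]))
```

View pics/g10.png

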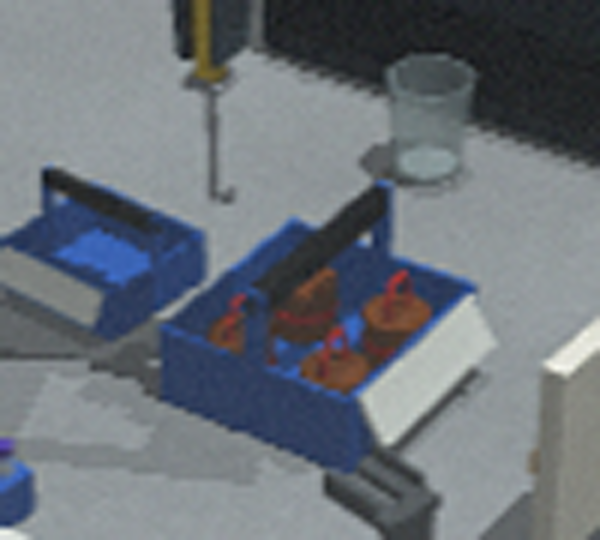

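All four canisters stand in the bin and the hook is free. I take the hook back to the fork.

```bash
python3 -m jog '-0.015 0.013 -0.004 0 0 0.01;-0.045 0.039 -0.004 0 0 0.03;-0.08 0.069 -0.004 0 0 0.05;-0.12 0.103 -0.004 0 0 0.07;-0.16 0.137 -0.004 0 0 0.09;-0.2 0.172 -0.004 0 0 0.12;-0.24 0.206 -0.004 0 0 0.14;-0.28 0.24 -0.004 0 0 0.16;-0.31 0.266 -0.004 0 0 0.18;-0.335 0.288 -0.004 0 0 0.199;-0.3473 0.2984 -0.004 0 -0.002 0.199;-0.3473 0.2984 -0.004 0 -0.002 0.199;-0.3473 0.2984 -0.004 0 -0.002 0.199'; python3 -c "
from h import *
a=np.radians(77.2); ty=np.array([np.sin(a),-np.cos(a),0]);g=np.array([662.2,18.0,191])
print(togo(g-75*ty,rpy=[180,0,77.2]),togo(g,rpy=[180,0,77.2]))"
```

```text
time_s: 61.63
ee_pos: [587.9, 34.2, 272.4]
ee_rot: [-179.8, 0.1, 77.2]
force: [-0.5, -0.0, -0.1]
gripper_width: 15.5
(array([0.0015, 0.0026, 0.1628]), array([-0.0025,  0.0008, -0.0003])) (array([0.0015, 0.1526, 0.1622]), array([-0.0025,  0.0008, -0.0003]))
```

```bash
python3 -m jog '0.0015 0.0026 0.03 -0.0025 0 0;0.0015 0.0026 0.06 -0.0025 0 0;0.0015 0.0026 0.09 -0.0025 0 0;0.0015 0.0026 0.12 -0.0025 0 0;0.0015 0.0026 0.145 -0.0025 0 0;0.0015 0.0026 0.163 -0.0025 0 0;0.0015 0.0026 0.163 -0.0025 0 0;0.0015 0.02 0.163 -0.0025 0 0;0.0015 0.04 0.163 -0.0025 0 0;0.0015 0.06 0.163 -0.0025 0 0;0.0015 0.08 0.163 -0.0025 0 0;0.0015 0.1 0.163 -0.0025 0 0;0.0015 0.12 0.163 -0.0025 0 0;0.0015 0.135 0.163 -0.0025 0 0;0.0015 0.147 0.163 -0.0025 0 0;0.0015 0.1526 0.163 -0.0025 0 0;0.0015 0.1526 0.163 -0.0025 0 0;0.0015 0.1526 0.163 -0.0025 0 0'; python3 -c "
from h import *
print(togo((662.2,18.0,172),rpy=[180,0,77.2]))"
```

```text
time_s: 63.13
ee_pos: [662.0, 18.0, 190.4]
ee_rot: [-180.0, 0.1, 77.2]
force: [-0.2, 0.3, -1.1]
gripper_width: 16.0
(array([0.0002, 0.0004, 0.0369]), array([-0.0004,  0.0009, -0.0003]))
```

```bash
python3 -m jog '0 0 0.008 0 0 0;0 0 0.016 0 0 0;0 0 0.024 0 0 0;0 0 0.03 0 0 0;0 0 0.0355 0 0 0;0 0 0.037 0 0 0;0 0 0.037 0 0 0;0 0 0.037 0 0 0'; python3 -m jog '0 0 0 0 0 0;0 0 0 0 0 0;0 0 0 0 0 0;0 0 0 0 0 0;0 0 0 0 0 0;0 0 0 0 0 0;0 0 0 0 0 0;0 0 0 0 0 0;0 0 0 0 0 0;0 0 0 0 0 0;0 0 0 0 0 0;0 0 0 0 0 0;0 0 0 0 0 0;0 0 0 0 0 0' 0.7;  python3 -m jog '0 0 -0.01 0 0 0;0 0 -0.03 0 0 0;0 0 -0.06 0 0 0;0 0 -0.1 0 0 0;0 0 -0.15 0 0 0;0 0 -0.2 0 0 0;0 0 -0.25 0 0 0;0 0 -0.28 0 0 0;0 0 -0.28 0 0 0'; python3 -c "
from h import *
b=snap('side').astype(float);I=b
r0,r1,c0,c1=190,230,340,370
w=np.clip(np.minimum(I[:,:,0],I[:,:,1])-I[:,:,2]-40,0,60)[r0:r1,c0:c1];yy,xx=np.mgrid[r0:r1,c0:c1]
print('handle',(w*xx).sum()/w.sum(),(w*yy).sum()/w.sum(),'was 355.5 203.6')
m=w>25;print(xx[m].min(),xx[m].max(),yy[m].min(),yy[m].max(), 'was 353 357 199 202')
print(togo((482,232,300),rpy=[180,0,91.2]))
"
```

```text
time_s: 63.8
ee_pos: [661.9, 18.0, 172.0]
ee_rot: [-180.0, 0.1, 77.2]
force: [-0.8, 0.4, 0.0]
gripper_width: 16.0
time_s: 64.97
ee_pos: [662.0, 18.0, 172.0]
ee_rot: [-180.0, 0.1, 77.2]
force: [0.2, 1.3, 0.5]
gripper_width: 77.3
time_s: 65.72
ee_pos: [663.6, 18.2, 317.6]
ee_rot: [179.5, -0.1, 77.2]
force: [-0.0, 0.5, 0.1]
gripper_width: 77.4
handle 354.77777777777777 206.65277777777777 was 355.5 203.6Traceback (most recent call last):
  File "<string>", line 7, in <module>
    m=w>25;print(xx[m].min(),xx[m].max(),yy[m].min(),yy[m].max(), 'was 353 357 199 202')
                 ~~~~~~~~~^^
    return umr_minimum(a, axis, None, out, keepdims, initial, where)
ValueError: zero-size array to reduction operation minimum which has no identity
```

The hook is released; the handle is now in the gripper's shadow, so I check it again later. Next I refine the board from several edges and re-locate the bin.

```bash
python3 binpose.py; python3 - <<'E'
from h import *
im=np.load('top.npy')
pts=[]
for c in range(184,266,3):
    col=im[:,c].mean(1)
    for r in range(144,154):
        if col[r]>150>=col[r+1]:
            pts.append(onz('top',(c,r+(col[r]-150)/(col[r]-col[r+1])),160)[:2]);break
pts=np.array(pts);k=np.polyfit(pts[:,1],pts[:,0],1);res=pts[:,0]-np.polyval(k,pts[:,1]);ok=np.abs(res)<2
k=np.polyfit(pts[ok,1],pts[ok,0],1);print('top edge',len(pts),ok.sum(),'x=%.1f at y=249, slope %.4f yaw %.2f'%(np.polyval(k,249),k[0],-np.degrees(np.arctan(k[0]))))
cr=lambda u,v:(180+(u+.5)/5.5-.5,100+(v+.5)/5.5-.5)
for nm,A,B,z,off in(('cleat',(90,337),(438,332),100,17),('batten low',(100,367),(446,365),50,21),('batten/cleat junction',(100,345),(446,341),68,21)):
    a=onz('top',cr(*A),z);b=onz('top',cr(*B),z);print(nm,'face x',((a+b)/2)[0]+off,'ends y',a[1],b[1],'yaw',-np.degrees(np.arctan((a-b)[0]/(a-b)[1])))
# top edge ends
print([onz('top',cr(u,271),160)[:2] for u in(10,484)])
# side network cleat
print('cleat side ray at z100',onz('side',(397,193),100),'top',onz('top',(228,162),100), tri({'side':(397,193),'top':(228,162)}))
# handle location in top image: dark bar
b=snap('top').astype(int)
q=px('top',[482,234,115])[0];x,y=int(q[0]),int(q[1])
m=(b[y-14:y+14,x-32:x+32].max(2)<60);yy,xx=np.nonzero(m);l=np.polyfit(xx,yy,1);print('bar px',m.sum(),xx.mean()+x-32,yy.mean()+y-14,l[0],xx.min()+x-32,xx.max()+x-32)
c=onz('top',(xx.mean()+x-32,yy.mean()+y-14),112);print('bar centre',c)
E
```

```text
bin [4.87389e+02 2.34896e+02 2.10000e-02] yaw 1.19 res 3.44 handle [[481.8, 238.1], [283.0, 235.3], [465.4, 212.2], [586.4, -439.1]] strip [[587.4, 243.8], [498.3, 255.7], [452.0, 208.2]]
top edge 28 28 x=712.1 at y=249, slope 0.0435 yaw -2.49
cleat face x 713.0158117570577 ends y 362.41279007711825 164.79520231683608 yaw -2.1314882891226894
batten low face x 714.2423335439294 ends y 368.5424157427415 165.7526991165283 yaw -2.653831600115835
batten/cleat junction face x 722.3930232687366 ends y 364.33015420648854 163.5738071106968 yaw -2.3022887656264044
[array([719.52188164, 391.85529247]), array([705.98245139, 132.55670687])]
cleat side ray at z100 [694.9042116  251.64196147 100.        ] top [690.72376529 262.43702492 100.        ] [691.49528294 262.35695119  93.14256676]
bar px 214 237.12149532710282 226.32242990654206 -0.06937590024141686 214 261
bar centre [482.71423829 235.07336717 112.        ]
```

```bash
python3 -c "
from h import *
print(togo((482.5,235,230),rpy=[180,0,91.2]))"; python3 -m jog '0.02 -0.03 -0.02 0 0 0;0.06 -0.08 -0.02 0 0 -0.02;0.11 -0.13 0 0 0 -0.04;0.16 -0.18 0 0 0 -0.06;0.21 -0.23 0 0 0 -0.08;0.26 -0.28 0 0 0 -0.1;0.3 -0.32 0 0 0 -0.12;0.34 -0.36 0 0 0 -0.14;0.34 -0.38 0 0 0 -0.155;0.34 -0.38 0 0 0 -0.155;0.34 -0.38 0 0 0 -0.155' 0.1;python3 -c "
from h import *
print(togo((482.5,235,230),rpy=[180,0,91.2]))"
```

```text
(array([ 0.3438, -0.4447,  0.1615]), array([-0.0025,  0.001 , -0.1559]))
time_s: 66.88
ee_pos: [513.4, 225.9, 310.6]
ee_rot: [-179.8, 0.1, 91.1]
force: [-0.9, -0.5, -0.3]
gripper_width: 50.3
(array([ 0.0198, -0.0607,  0.1615]), array([-0.0026,  0.0012, -0.0006]))
```

```bash
python3 -m jog '0.01 -0.03 0.03 0 0 0;0.02 -0.055 0.07 0 0 0;0.02 -0.0607 0.11 -0.0026 0 0;0.02 -0.0607 0.145 -0.0026 0 0;0.02 -0.0607 0.1615 -0.0026 0 0;0.02 -0.0607 0.1615 -0.0026 0 0;0.02 -0.0607 0.1615 -0.0026 0 0'; python3 - <<'E'
from h import *
print(togo((482.5,235,113),rpy=[180,0,91.2]))
b=snap('side');s=state();x,y=px('side',s['ee_pos']-[0,0,120])[0].astype(int)
B=b[y-50:y+40,x-45:x+60].copy()
B=cv2.resize(B,None,fx=7,fy=6.6,interpolation=2)
for zz,col in((113,(255,0,0)),):
    for P in((482.5,235,115),(482.5,155,115),(482.5,315,115),(475,155,60-0)):
        q=px('side',H((482.5,235),.02,[(P[0]-482.5,P[1]-235,P[2])]))[0]-[x-45,y-50]+.5;cv2.circle(B,(int(q[0]*7),int(q[1]*6.6)),3,col,-1)
cv2.imwrite('pics/g11.png',B[:,:,::-1])
E
```

```text
time_s: 67.47
ee_pos: [483.4, 234.5, 230.1]
ee_rot: [180.0, 0.1, 91.1]
force: [-0.8, -0.4, 0.1]
gripper_width: 50.2
(array([ 0.0015, -0.0017,  0.2342]), array([ 0.    ,  0.0014, -0.0016]))
```

View pics/g11.png

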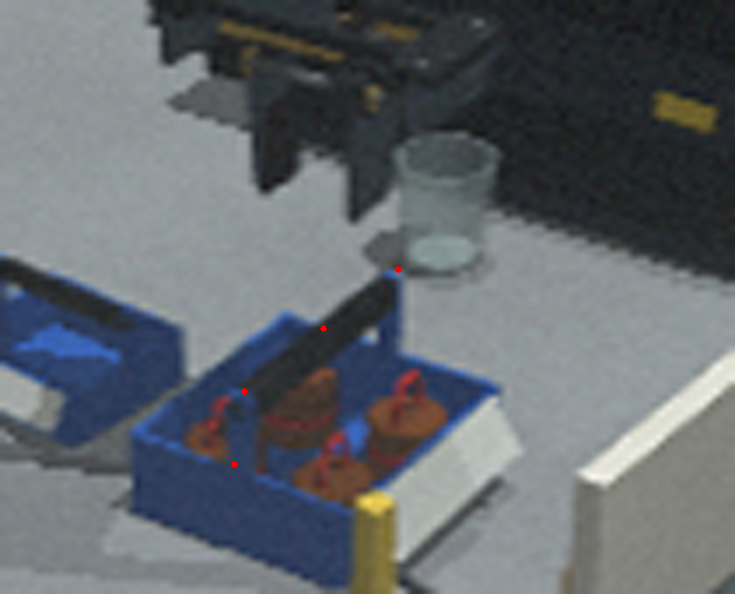

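The projected bar points fall on the black bar at (320,335), the fingers straddle it, and all four canisters are in the bin. The hook handle stands upright in the fork at (375,540). I descend and grip.

```bash
python3 -m jog '0.0015 -0.0017 0.03 0 0 0;0.0015 -0.0017 0.065 0 0 0;0.0015 -0.0017 0.1 0 0 0;0.0015 -0.0017 0.135 0 0 0;0.0015 -0.0017 0.165 0 0 0;0.0015 -0.0017 0.19 0 0 0;0.0015 -0.0017 0.21 0 0 0;0.0015 -0.0017 0.225 0 0 0;0.0015 -0.0017 0.234 0 0 0;0.0015 -0.0017 0.234 0 0 0;0.0015 -0.0017 0.234 0 0 0' && python3 -m jog '0 0 0 0 0 0;0 0 0 0 0 0;0 0 0 0 0 0;0 0 0 0 0 0;0 0 0 0 0 0;0 0 0 0 0 0;0 0 0 0 0 0;0 0 0 0 0 0;0 0 0 0 0 0;0 0 0 0 0 0;0 0 0 0 0 0;0 0 0 0 0 0;0 0 0 0 0 0;0 0 0 0 0 0' -1 50
```

```text
time_s: 68.43
ee_pos: [483.4, 235.5, 114.2]
ee_rot: [179.9, 0.1, 91.1]
force: [1.0, 0.6, 0.3]
gripper_width: 50.1
time_s: 69.6
ee_pos: [483.4, 235.6, 114.4]
ee_rot: [179.9, 0.1, 91.1]
force: [-0.8, -0.7, 2.6]
gripper_width: 13.7
```

```bash
python3 -m jog '0 0 -0.004 0 0 0;0 0 -0.01 0 0 0;0 0 -0.02 0 0 0;0 0 -0.035 0 0 0;0 0 -0.055 0 0 0;0 0 -0.08 0 0 0;0 0 -0.11 0 0 0;0 0 -0.14 0 0 0;0 0 -0.165 0 0 0;0 0 -0.18 0 0 0;0 0 -0.186 0 0 0;0 0 -0.186 0 0 0;0 0 -0.186 0 0 0'; python3 -c "
from h import *
a=np.radians(-2.4);X=np.array([np.cos(a),np.sin(a)]);B=np.array([713,263.])
for bx,z in((-101,207),(-101,180),(-97,173)):
    p=B+bx*X;print(bx,z,p.round(1),togo((p[0],p[1],z),rpy=[180,0,87.6]))"
```

```text
time_s: 70.68
ee_pos: [482.8, 235.5, 206.9]
ee_rot: [179.9, 0.1, 91.1]
force: [-0.1, 0.2, -7.2]
gripper_width: 13.7
-101 207 [612.1 267.2] (array([5.870e-02, 2.598e-01, 1.000e-04]), array([0.0009, 0.0009, 0.0385]))
-101 180 [612.1 267.2] (array([0.0588, 0.2597, 0.0541]), array([0.0009, 0.0009, 0.0385]))
-97 173 [616.1 267.1] (array([0.0583, 0.2677, 0.0681]), array([0.0009, 0.0009, 0.0385]))
```

```bash
python3 -m jog '0.003 0.008 0 0 0 0;0.008 0.025 0 0 0 0.005;0.014 0.05 0 0 0 0.01;0.021 0.08 0 0 0 0.016;0.028 0.11 0 0 0 0.022;0.035 0.14 0 0 0 0.028;0.042 0.17 0 0 0 0.034;0.048 0.198 0 0 0 0.0385;0.054 0.222 0 0 0 0.0385;0.057 0.24 0 0 0 0.0385;0.0585 0.252 0 0 0 0.0385;0.0585 0.258 0 0 0 0.0385;0.0585 0.26 0 0 0 0.0385;0.0585 0.26 0 0 0 0.0385;0.0585 0.26 0 0 0 0.0385';python3 - <<'E'
from h import *
a=np.radians(-2.4);X=np.array([np.cos(a),np.sin(a)]);B=np.array([713,263.])
for bx,zb in((-101,85),(-101,68),(-98.5,62)):
    p=B+bx*X;print(bx,zb,togo((p[0],p[1],zb+114.4),rpy=[180,0,87.6]))
b=snap('side');s=state()
x,y=px('side',(700,267,90))[0].astype(int);C=b[y-45:y+45,x-55:x+45].copy();C=cv2.resize(C,None,fx=6.6,fy=6.6,interpolation=2)
o=s['ee_pos']-[0,0,114.4]
def dot(P,c):
    q=px('side',P)[0]-[x-55,y-45]+.5;cv2.circle(C,(int(q[0]*6.6),int(q[1]*6.6)),3,c,-1)
for yy in(-70,70):dot(H(o[:2],a,[(97,yy,o[2]+22)]),(255,0,0))
for yy in(-100,100):dot(H(B,a,[(-17,yy,100)]),(0,255,0))
for yy in(-130,130):dot(H(B,a,[(0,yy,160)]),(255,255,0))
cv2.imwrite('pics/g12.png',C[:,:,::-1])
E
```

```text
time_s: 71.93
ee_pos: [611.7, 266.9, 207.1]
ee_rot: [180.0, 0.1, 87.6]
force: [-0.3, 1.0, -6.9]
gripper_width: 14.0
-101 85 (array([0.0006, 0.0008, 0.0154]), array([ 0.0005,  0.001 , -0.0001]))
-101 68 (array([0.0007, 0.0008, 0.0494]), array([ 0.0005,  0.001 , -0.0001]))
-98.5 62 (array([0.0007, 0.0058, 0.0614]), array([ 0.0005,  0.001 , -0.0001]))
```

View pics/g12.png

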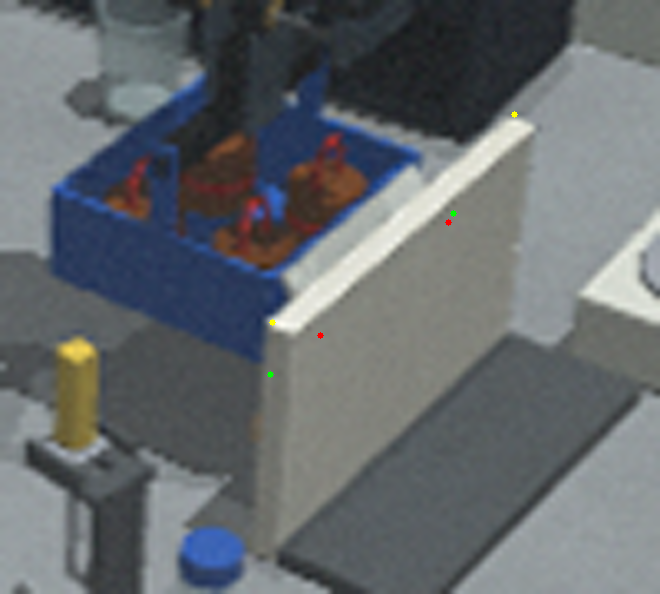

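The projected board edge matches the picture and the bin is level behind it, with the strip beyond the cleat. The hook sits upright in the fork with its flange on the prongs. I lower while watching force.

```bash
python3 -m jog '0 0.0008 0.005 0 0 0;0 0.0008 0.012 0 0 0;0 0.0008 0.019 0 0 0;0 0.0008 0.025 0 0 0;0 0.0008 0.03 0 0 0;0 0.0008 0.03 0 0 0' && python3 -m jog '0 0 0.004 0 0 0;0 0 0.008 0 0 0;0 0 0.012 0 0 0;0 0 0.016 0 0 0;0 0 0.0195 0 0 0;0 0 0.0195 0 0 0;0 0 0.0195 0 0 0'
```

```text
time_s: 72.48
ee_pos: [611.6, 266.8, 191.2]
ee_rot: [-180.0, 0.1, 87.6]
force: [-0.2, -0.8, -7.4]
gripper_width: 13.6
time_s: 73.07
ee_pos: [611.5, 266.8, 181.3]
ee_rot: [-179.9, 0.1, 87.6]
force: [0.6, -0.3, -7.0]
gripper_width: 13.5
```

```bash
python3 -m jog '0 0.002 0.002 0 0 0;0 0.004 0.004 0 0 0;0 0.006 0.006 0 0 0;0 0.006 0.008 0 0 0;0 0.006 0.008 0 0 0;0 0.006 0.008 0 0 0'
```

```text
time_s: 73.57
ee_pos: [614.5, 266.6, 177.1]
ee_rot: [-179.9, 0.1, 87.6]
force: [0.7, -0.7, -6.8]
gripper_width: 14.3
```

```bash
python3 -m jog '0 0.001 0.001 0 0 0;0 0.002 0.002 0 0 0;0 0.003 0.003 0 0 0;0 0.003 0.004 0 0 0;0 0.003 0.004 0 0 0;0 0.003 0.004 0 0 0' && python3 -m jog '0 0 0.001 0 0 0;0 0.001 0.002 0 0 0;0 0.001 0.003 0 0 0;0 0.001 0.003 0 0 0;0 0.001 0.003 0 0 0'
```

```text
time_s: 74.07
ee_pos: [615.1, 266.5, 175.0]
ee_rot: [-179.8, 0.2, 87.6]
force: [-4.0, 0.1, -4.9]
gripper_width: 13.4
time_s: 74.48
ee_pos: [615.0, 266.6, 174.3]
ee_rot: [-179.8, 0.1, 87.6]
force: [-7.1, 0.8, -1.2]
gripper_width: 13.7
```

```bash
python3 -m jog '0 -0.001 0.001 0 0 0;0 -0.001 0.002 0 0 0;0 -0.001 0.002 0 0 0;0 -0.001 0.002 0 0 0'; python3 -m jog '0 0 0 0 0 0;0 0 0 0 0 0;0 0 0 0 0 0;0 0 0 0 0 0;0 0 0 0 0 0;0 0 0 0 0 0;0 0 0 0 0 0;0 0 0 0 0 0;0 0 0 0 0 0;0 0 0 0 0 0' 0.1; python3 -c "
from h import *
b=snap('side');cv2.imwrite('pics/r1.png',b[:,:,::-1])
for q in('bin','bin_handle','hook_grip'):print(q,[(np.round(x['location'],1).tolist(),round(x['confidence'],2)) for x in tip_of(q,'side')][:4])
print('exp bin',px('side',[(615,267,60),(615,267,165)]))"
```

```text
time_s: 74.82
ee_pos: [614.7, 266.6, 174.0]
ee_rot: [-179.8, 0.1, 87.6]
force: [-5.8, -0.3, -0.2]
gripper_width: 13.5
time_s: 75.65
ee_pos: [614.8, 266.6, 174.0]
ee_rot: [-179.8, 0.1, 87.6]
force: [-0.4, 0.3, -0.1]
gripper_width: 50.4
bin [([376.0, 195.5], 0.68), ([311.9, 182.8], 0.58)]
bin_handle [([311.3, 170.5], 0.97), ([377.3, 173.4], 0.85), ([373.3, 264.7], 0.38)]
hook_grip [([353.4, 235.5], 0.57), ([352.8, 204.7], 0.51), ([278.2, 223.9], 0.48), ([196.9, 293.1], 0.24)]
exp bin [[380.22865677 192.7725725 ]
 [381.61461109 170.16951778]]
```

```bash
python3 -m jog '0 0 -0.006 0 0 0;0 0 -0.02 0 0 0;0 0 -0.045 0 0 0;0 0 -0.08 0 0 0;0 0 -0.13 0 0 0;0 0 -0.19 0 0 0;0 0 -0.25 0 0 0;0 -0.04 -0.28 0 0 0;0 -0.1 -0.28 0 0 0;0 -0.16 -0.28 0 0 0;0 -0.22 -0.28 0 0 0;0 -0.28 -0.28 0 0 0;0 -0.34 -0.28 0 0 0;0 -0.4 -0.28 0 0 0;0 -0.46 -0.28 0 0 0;0 -0.5 -0.28 0 0 0;0 -0.5 -0.28 0 0 0;0 -0.5 -0.28 0 0 0'; python3 - <<'E'
from h import *
t=avg('top',3);s=avg('side',3);np.save('t2.npy',t);np.save('s2.npy',s)
# compare observed blue mask with model silhouettes for home pose and tilts
a=np.radians(-2.4)
from scipy.optimize import minimize
def mask(I):return ((I[:,:,2]-I[:,:,0]>35)&(I[:,:,2]>60)).astype(np.uint8)
def bar(I,n,box):
    pass
for n,I in(('top',t),('side',s)):
    P=np.array([(0,yy,105+60) for yy in(-70,70)]);q=px(n,H((615,267),a,P));print(n,'bar ends exp',q.round(1).tolist())
    g=I.max(2);u0,v0=np.floor(q.min(0)-8).astype(int);u1,v1=np.ceil(q.max(0)+8).astype(int)
    m=g[v0:v1,u0:u1]<60;yy,xx=np.nonzero(m);print('  dark',m.sum(),'centroid',(xx.mean()+u0).round(1),(yy.mean()+v0).round(1),'exp',q.mean(0).round(1), 'slope',np.polyfit(xx,yy,1)[0].round(3),'exp',((q[1]-q[0])[1]/(q[1]-q[0])[0]).round(3))
# front (-x) rim edge, top view: z=120 world, body x=-75
M=mask(t);E=px('top',H((615,267),a,[(-75,-60,120),(-75,60,120),(-75,-60,60),(-75,60,60),(75,-60,120),(75,60,120)]));print('model front rim, front base, rear rim rows',E.round(1).tolist())
for c in range(int(min(E[:,0]))+4,int(max(E[:,0]))-2,8):
    r=np.nonzero(M[140:230,c])[0]+140;print(c,r.min() if len(r) else None,r.max() if len(r) else None,end=' | ')
E
```

```text
time_s: 77.35
ee_pos: [365.1, 277.7, 315.9]
ee_rot: [-180.0, 0.0, 87.6]
force: [-0.5, 0.6, 1.0]
gripper_width: 50.1
top bar ends exp [[246.6, 179.4], [199.1, 179.9]]
  dark 285 centroid 222.9 180.1 exp [222.8 179.6] slope 0.001 exp -0.01
side bar ends exp [[371.2, 178.4], [391.5, 162.4]]
  dark 310 centroid 385.0 164.1 exp [381.4 170.4] slope -0.649 exp -0.788
model front rim, front base, rear rim rows [[244.7, 207.5], [204.8, 207.9], [247.4, 211.7], [209.1, 212.1], [245.9, 160.1], [206.9, 160.4]]
208 160 210 | 216 160 211 | 224 160 211 | 232 160 211 | 240 160 211 |
```

```bash
python3 - <<'E'
from h import *
t=np.load('t2.npy');s=np.load('s2.npy');a=np.radians(-2.4)
L=[(-75,-80,60),(-75,-80,120),(75,-80,60),(75,-80,120),(-75,80,120)]
E=px('side',H((615,267),a,L));print('corners exp',E.round(1).tolist())
M=((s[:,:,2]-s[:,:,0]>30)&(s[:,:,2]>50))
# lower boundary of the -y wall along columns, and upper-left wall edge
for c in range(int(E[0][0])-2,int(E[2][0])+1,3):
    f=(c-E[0][0])/(E[2][0]-E[0][0]);lo=E[0][1]+f*(E[2][1]-E[0][1]);hi=E[1][1]+f*(E[3][1]-E[1][1])
    r=np.nonzero(M[int(hi)-6:int(lo)+7,c])[0]+int(hi)-6
    print(c,'bottom obs',r.max() if len(r) else None,'exp',round(lo,1),end=' | ')
# hook handle before/after
S0=np.load('side.npy')
for n,I0,I,(r0,r1,c0,c1) in(('top',np.load('top.npy'),t,(145,190,290,325)),('side',S0,s,(190,230,340,370))):
    for J in(I0,I):
        w=(np.minimum(J[:,:,0],J[:,:,1])-J[:,:,2]>40)[r0:r1,c0:c1];yy,xx=np.nonzero(w);print('\n',n,'hook yellow',w.sum(),xx.mean().round(2)+c0,yy.mean().round(2)+r0,end='')
# bystander change: difference outside bin/arm
d=np.abs(s-S0).max(2)
for k,P in dict(vial=(0,0),).items():pass
for nm in('vial_rack','amber_bottle','clear_bottle','beaker','tip_box','jar'):
    print('\n',nm,[np.round(x['rect']).astype(int).tolist() for x in spot_in(nm,'side')][:1],end='')
# green bail in bore 4
p=np.load('blk.npy');
from m import BORES
c=H(p[:2],p[2],[(-36,0,74)])[0];u,v=px('top',c)[0].astype(int);W=t[v-9:v+9,u-9:u+9];print('\ngreen px',((W[:,:,1]-W[:,:,0])>12).sum(),'force',state()['force'].round(1))
for i in range(6):
    c=H(p[:2],p[2],[(*BORES[i],70)])[0];u,v=px('top',c)[0].astype(int);W=t[v-8:v+9,u-8:u+9];print('bore',i,'brown px',((W[:,:,0]-W[:,:,2])>30).sum())
E
```

```text
corners exp [[352.8, 195.6], [353.0, 182.8], [385.4, 209.6], [386.3, 196.6], [376.2, 165.0]]
350 bottom obs None exp 194.4 | 353 bottom obs 197 exp 195.7 | 356 bottom obs 198 exp 197.0 | 359 bottom obs 200 exp 198.3 | 362 bottom obs 201 exp 199.6 | 365 bottom obs 202 exp 200.9 | 368 bottom obs 203 exp 202.2 | 371 bottom obs 204 exp 203.5 | 374 bottom obs 206 exp 204.8 | 377 bottom obs 207 exp 206.0 | 380 bottom obs 208 exp 207.3 | 383 bottom obs 203 exp 208.6 | 
 top hook yellow 46 306.24 158.85
 top hook yellow 47 306.4 158.53
 side hook yellow 64 355.33 206.7
 side hook yellow 79 355.29 206.84
 vial_rack [[263, 207, 302, 238]]
 amber_bottle [[333, 252, 358, 299]]
 clear_bottle [[363, 229, 388, 271]]
 beaker [[359, 147, 371, 167]]
 tip_box [[173, 267, 219, 309]]
 jar [[238, 301, 258, 332]]
green px 26 force [-0.4  0.6  0.3]
bore 0 brown px 0
bore 1 brown px 0
bore 2 brown px 0
bore 3 brown px 0
bore 4 brown px 0
bore 5 brown px 0
```

```bash
python3 -c "
from workcell import *
print(job_done())"
```

```text
the job is handed in; nothing more can be done
None
```

I drew all four spent canisters out by their bails with the hook and set them in the blue bin. I put the hook back in its fork, hung the loaded bin on the board's cleat, and handed the job in at about 78 s of robot time. No verdict is reported at hand-in.

**What the last checks showed**
- **Bores:** no brown is left in any bore, and the fresh canister's green bail is still in its own.
- **Bin position:** at release the arm had the bin about 60 mm above the bench with its full weight on the board. From above, its bar and rim were within about 1 px (3 mm) of the home pose.
- **Bin level:** its lower edge in the side view runs parallel to the expected line.
- **Hook:** its handle is within 0.4 px of where it was at the start in both cameras.
- **Bystanders:** all six are still found in the side view. I did not compare their positions with the start in numbers.

**What disagreed or went unchecked**
- The bin's lower edge in the side view sat about 1 px below the model, roughly 5 mm. That would still be inside the tolerance, but it disagrees with the arm's own reading. I took it for edge blur and calibration error, and did not resolve it.
- In that same view the dark-bar check failed, probably because the cabinet behind it was counted too.
- I had used up the picture views before the bin was released, so the final hang was checked only by numbers from the images, not by eye.

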